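Take the accession stack apart onto its mount boards

ROBOT

A 7-joint arm with a two-finger parallel gripper is mounted at the origin on the work surface. World frame = base frame: x ahead of the robot, y to its left, z up, the work surface at z = 0. Lengths are in m, angles in rad, forces in N, time in s.
With the tool pointing down it reaches from about 0.425 to 0.825 m from the base axis. Payload 3.6 kg.
Tool frame: the origin (TCP) lies at the very end of the fingers, on their centre line; the grasp point (between the pads) lies r.grip_point_offset behind it (r.grip_point_offset is the distance from the TCP to the grasp point, in m); z points along the fingers, y is the direction in which the jaws open and shut (so a half turn about z gives the same grasp; the last joint's range is limited). The gripper opens to 93 mm and grips with 3 to 60 N. Pads are 15 mm wide; open, the fingers measure 128 mm over their backs; the gripper's body (75 mm by 188 mm) begins 65 mm behind the grasp point.
Start: joints at [1.26, 0.615, -0.013, 1.423, 0.008, 1.103, -0.04], TCP at [0.182, -0.624, 0.182] pointing down, gripper open.
Joint ranges: [-3.12, 3.12], [-0.3, 2.06], [-1.34, 1.32], [0.26, 2.42], [-1.36, 4.5], [0.01, 1.98], [-2.84, 2.84]. Speed limits (rad/s): [2.79, 2.79, 3.14, 3.14, 3.14, 3.14, 3.14].

INTERFACE

Orientations are given as a unit quaternion [w, x, y, z].
In Python, from workcell import r, cams gives the robot as it stands. The module is installed in compiled form; this text tells all that it offers.
- The arm moves only by the shell command python3 -m crank 'ROWS' [FORCE]. ROWS is JSON, a list of rows, each a list of 7 numbers: the turn, a rotation vector about the tool's x, y, z in degrees, then the shift along the tool's x, y, z in m, then the closure, from -1 (fully open) to 1 (shut). A call has 1 to 5 rows; each row shifts and turns the commanded pose from where the row before left it, along the tool's axes as they then stand; what a row does not reach is not made up. A row lasts 1/10 s, in which the tool goes at most 50 mm and 8.59 degrees, less where a joint would pass 70% of its speed; a pose out of reach is approached as far as the arm can. A call with a gripper value outside its range is refused whole. The fingers move at their own pace and stop on an object; FORCE is the grip in N (left out, the last holds). Time passes only in rows, so rows that do not move let the fingers close. It gives the time, the measured TCP pose, the force and the opening at its end, in the units of the state.
- r.sense(): the state, without advancing time (a new reading comes with each control period).
- cams.camera(name): name is "scene" or "top" or "wrist"; returns a dict with "image" (384x512x3 uint8, red, green, blue), "fovy" (degrees; the focal length in pixels is half the picture's height over the tangent of half this angle, whatever the lens; pixels are square), "cx", "cy" (the principal point, pixels), "pose" (4x4, takes a point from camera to world coordinates). Camera axes: x right, y up, looking along -z (the intrinsics and any distortion apply to the point x, -y, -z); pixel columns grow to the right and rows downward; lengths in m; the calibration is good to about 2 mm. The wrist camera is an equidistant fisheye: a pixel r from the principal point sees the ray r / f radians off the axis. A picture is of the moment at which its call begins. There is no depth.
- r.sign_off(): hands the job in, once; it reports no verdict.
The state is a dict: "clock": time; "joints": joint angles; "joint_vel": joint speeds; "joint_efforts": joint torques, N m; "tcp_pos": TCP position; "tool_rot": TCP orientation; "ft_force": force on the tool from outside, world axes, zero at the start; "ft_torque": the same for the moment, N m; "width": opening from 0.0 (shut) to 1.0 (fully open).
Only numpy, scipy, OpenCV 4.12 (cv2) and the standard library are available. Lean on these libraries where they do the work, as an engineer would, in place of code of your own. Each camera call takes 0.05 s, during which the arm holds its last target.

TASK

Take the stack of archive boxes apart from the top, one thing at a time, and set each thing on the white mount board edged in the colour of its lid: film tin on yellow, slide boxes on red and blue, long box on green. Set each down gently and upright, centred on its board and, for the boxes, squared up with it lengthwise, and let go. Leave the loupe and the brass weight where they are.

Things in the scene. Friction and masses are not known exactly. Their poses are not given: they have to be found in the camera images.
- tin: round film tin, aluminium with a yellow lid, 48 mm in diameter, 40 mm high, about 0.12 kg; origin at the centre of its underside, z up. Starts on top of the red or the blue slide box.
- red_box: red slide box: dark grey carton with a red lid and a small white label on top, 80 x 56 x 50 mm high, about 0.22 kg; origin at the centre of its underside, x along its 80 mm side, z up. Starts on top of the long box, end to end with the other slide box; which of the two is nearer the robot varies.
- blue_box: blue slide box: dark grey carton with a blue lid and a small white label on top, 80 x 56 x 50 mm high, about 0.22 kg; origin at the centre of its underside, x along its 80 mm side, z up. Starts on top of the long box, end to end with the other slide box; which of the two is nearer the robot varies.
- long_box: long film-strip box at the bottom of the stack: dark grey carton with a green lid, 220 x 62 x 45 mm high, about 0.4 kg; origin at the centre of its underside, x along its 220 mm side, z up. Stands on the table, and carries the other things at the start.
- yellow_board: fixed white mount board with yellow edging 12 mm wide, 110 x 86 mm, 3 mm thick, lying flat on the table; origin at the centre of its underside, x along its 110 mm side, z up. Its place varies from start to start.
- red_board: fixed white mount board with red edging 12 mm wide, 110 x 86 mm, 3 mm thick, lying flat on the table; origin at the centre of its underside, x along its 110 mm side, z up. Its place varies from start to start.
- blue_board: fixed white mount board with blue edging 12 mm wide, 110 x 86 mm, 3 mm thick, lying flat on the table; origin at the centre of its underside, x along its 110 mm side, z up. Its place varies from start to start.
- green_board: fixed white mount board with green edging 12 mm wide, 250 x 90 mm, 3 mm thick, lying flat on the table; origin at the centre of its underside, x along its 250 mm side, z up. Its place varies from start to start.
- loupe: black magnifying loupe standing on the table near the robot, 40 mm in diameter, 40 mm high; origin at the centre of its underside. A bystander.
- weight: brass paperweight with a knob on top, 50 mm in diameter, 48 mm high, standing on the table; origin at the centre of its underside. A bystander.
There are look-alikes about, which are no part of the job. Leave any brown or pink look-alike of the blue_board alone. Leave any pink look-alike of the red_box alone.

How it is judged:
By the outcome, as a careful person would: the job done as asked, in the order asked, and still so for the second after the job is handed in, with the robot touching nothing.
It also fails if it takes over 118 s, if anything falls off the work surface, if the arm or the gripper's body presses on something with over 40 N, if the wrist force passes 120 N, or if a joint passes its speed limit or range.

## Working session

There is one attempt and no reset: what is moved stays moved. The work goes in short steps, Python scripts to look and compute and a shell command to move; the robot and the scene stay as the last step left them, time stands still between calls to the robot, and variables do not carry over. Pictures are saved under pics/ and viewed, and the job is handed in when it is done.

```bash
mkdir -p pics; ls
python3 - <<'E'
from workcell import r,cams
import cv2,pprint
s=r.sense();pprint.pprint(s);print(r.grip_point_offset)
for n in ["scene","top","wrist"]:
    c=cams.camera(n);cv2.imwrite(f"pics/{n}0.png",c["image"][:,:,::-1]);print(n,c["fovy"],c["cx"],c["cy"],c["pose"].round(4).tolist(),c.keys())
E
```

```text
pics
{'clock': 0.0,
 'ft_force': array([-0.42194415, -0.56624421,  0.71447586]),
 'ft_torque': array([-0.0441556, -0.0105174, -0.0313523]),
 'joint_efforts': array([ 6.58945692e-05, -4.58947635e+01,  2.09189993e-01, -1.65744334e+01,
       -6.11193781e-02,  2.03478243e-02,  2.13846988e-04]),
 'joint_vel': array([ 1.43937696e-03,  3.48886523e-04, -1.14896181e-03,  5.34578219e-04,
        8.08991977e-05,  1.25212212e-03, -1.46297817e-03]),
 'joints': array([ 1.26053173,  0.61595012, -0.01262917,  1.42491745,  0.00808776,
        1.10340432, -0.04040956]),
 'tcp_pos': array([ 0.18174521, -0.62313016,  0.18035508]),
 'tool_rot': array([-1.30002370e-03,  9.89946340e-01,  1.41437322e-01, -1.96228394e-04]),
 'width': 0.9998713174345825}
0.0188
scene 51.63923282266071 251.61971767673998 192.64013955947541 [[0.1036, -0.8398, 0.5329, 1.0919], [0.9946, 0.0838, -0.0612, 0.0072], [0.0067, 0.5363, 0.844, 0.9709], [0.0, 0.0, 0.0, 1.0]] dict_keys(['image', 'fovy', 'cx', 'cy', 'pose'])
top 55.16098161122931 258.7200245348694 190.59509031247217 [[-0.0206, 0.991, -0.132, 0.3707], [-0.9998, -0.0204, 0.0029, 0.057], [0.0002, 0.132, 0.9912, 1.3201], [0.0, 0.0, 0.0, 1.0]] dict_keys(['image', 'fovy', 'cx', 'cy', 'pose'])
wrist 65.70646984690485 256.0180430222489 189.52685670331692 [[0.2792, 0.9263, 0.253, 0.2528], [-0.9602, 0.2703, 0.0699, -0.6026], [-0.0036, -0.2625, 0.9649, 0.3827], [0.0, 0.0, 0.0, 1.0]] dict_keys(['image', 'fovy', 'cx', 'cy', 'pose'])
```

```bash
python3 -c "
import cv2
for n in ['scene','top']:
    i=cv2.imread(f'pics/{n}0.png');cv2.imwrite(f'pics/{n}0b.png',cv2.resize(i,(800,600),interpolation=cv2.INTER_CUBIC))"
```

```text
(no output)
```

View pics/top0b.png

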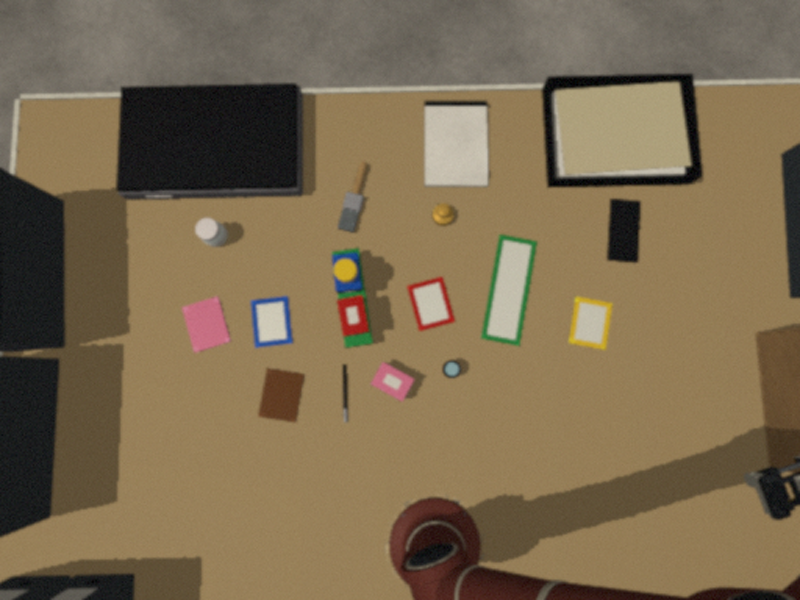

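View pics/scene0b.png

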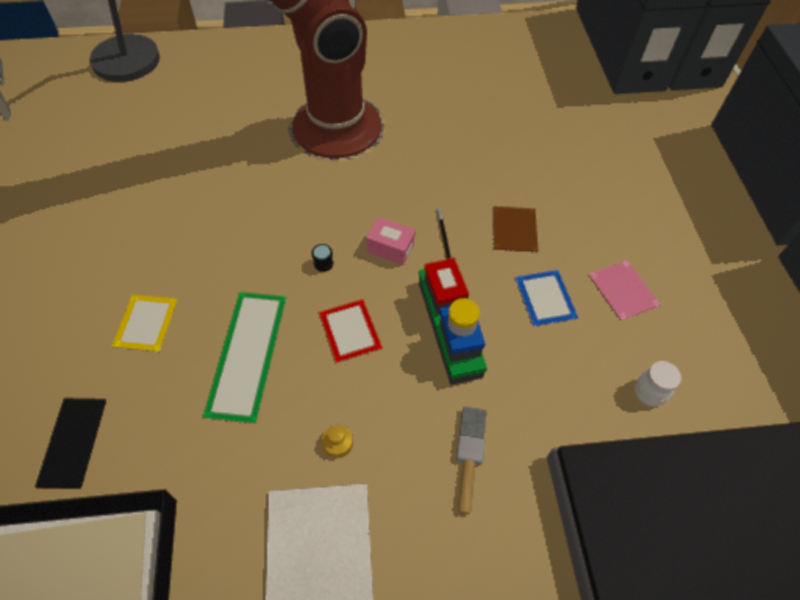

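```bash
cat > h.py <<'E'
import numpy as np,cv2
from scipy.spatial.transform import Rotation as R
def grab(n):
    from workcell import cams
    return cams.camera(n)
def ray(c,uv,fish=False):
    uv=np.atleast_2d(uv).astype(float);f=192/np.tan(np.radians(c["fovy"]/2))
    a=(uv[:,0]-c["cx"])/f;b=(uv[:,1]-c["cy"])/f
    if fish:
        t=np.hypot(a,b)+1e-12;k=np.sin(t)/t;d=np.c_[a*k,-b*k,-np.cos(t)]
    else: d=np.c_[a,-b,-np.ones(len(a))]
    return d@c["pose"][:3,:3].T
def toplane(c,uv,z,fish=False):
    d=ray(c,uv,fish);o=c["pose"][:3,3]
    return (o+d*((z-o[2])/d[:,2:3]))[:,:2]
def proj(c,P,fish=False):
    P=np.atleast_2d(P);q=(P-c["pose"][:3,3])@c["pose"][:3,:3];f=192/np.tan(np.radians(c["fovy"]/2))
    x,y,z=q[:,0],-q[:,1],-q[:,2]
    if fish:
        rr=np.hypot(x,y)+1e-12;t=np.arctan2(rr,z);return np.c_[c["cx"]+f*t*x/rr,c["cy"]+f*t*y/rr]
    return np.c_[c["cx"]+f*x/z,c["cy"]+f*y/z]
HUE={'red':[(0,6),(174,180)],'yellow':[(22,32)],'green':[(50,80)],'blue':[(105,125)]}
def mask(img,col,smin=150,vmin=40):
    h=cv2.cvtColor(img,cv2.COLOR_RGB2HSV);m=np.zeros(h.shape[:2],bool)
    for a,b in HUE[col]: m|=(h[...,0]>=a)&(h[...,0]<=b)
    return (m&(h[...,1]>=smin)&(h[...,2]>=vmin)).astype(np.uint8)
def blobs(c,col,z,fish=False,amin=30,S=4,**k):
    img=cv2.resize(c["image"],None,fx=S,fy=S,interpolation=cv2.INTER_CUBIC)
    n,l,st,ce=cv2.connectedComponentsWithStats(mask(img,col,**k));out=[]
    for i in range(1,n):
        if st[i,4]<amin*S*S: continue
        v,u=np.nonzero(l==i);p=np.c_[u,v].astype(np.float32)
        hull=cv2.convexHull(p)[:,0];hull=(hull+0.5)/S-0.5
        w=toplane(c,hull,z,fish).astype(np.float32)
        (x,y),(a,b),th=cv2.minAreaRect(w)
        if a<b:a,b,th=b,a,th+90
        th=(th+90)%180-90
        out.append((col,[round(float(q),1) for q in ce[i]/S],st[i,4]//S**2,round(x,4),round(y,4),round(th,1),round(a,4),round(b,4)))
    return out
E
python3 - <<'E'
from h import *
for n in ["top","scene"]:
    c=grab(n);print(n)
    for col,z in [('yellow',.003),('red',.003),('blue',.003),('green',.003),('yellow',.135),('red',.095),('blue',.095),('green',.045)]:
        for o in blobs(c,col,z):print(z,*o)
E
```

```text
top
0.003 yellow [221.0, 172.9] 152 0.6156 0.1901 44.6 0.0516 0.049
0.003 yellow [377.8, 206.8] 289 0.4806 -0.3728 -12.0 0.1124 0.0885
0.003 red [275.8, 194.5] 215 0.5327 -0.0067 13.7 0.109 0.0851
0.003 red [225.8, 202.3] 270 0.508 0.174 9.6 0.0838 0.0589
0.003 red [270.2, 332.4] 50 0.0527 0.0266 -65.3 0.0713 0.0224
0.003 red [271.9, 343.3] 30 0.0203 0.0218 -5.5 0.0326 0.0284
0.003 red [289.3, 368.1] 224 -0.0561 -0.0372 -35.5 0.1304 0.0629
0.003 red [267.8, 375.0] 125 -0.0797 0.0363 29.7 0.0887 0.0402
0.003 red [308.3, 375.2] 245 -0.0829 -0.1087 88.8 0.1085 0.0634
0.003 red [331.7, 377.0] 163 -0.0924 -0.1777 88.8 0.0888 0.0472
0.003 red [357.9, 380.5] 39 -0.1067 -0.268 88.8 0.0429 0.0224
0.003 red [388.2, 381.3] 54 -0.1103 -0.3667 88.8 0.073 0.0192
0.003 blue [222.7, 164.5] 37 0.645 0.1879 81.1 0.0579 0.0233
0.003 blue [223.6, 182.8] 83 0.5821 0.1832 -80.0 0.056 0.0347
0.003 blue [174.3, 205.9] 125 0.4985 0.3608 5.9 0.1045 0.0807
0.003 green [229.6, 217.5] 81 0.4521 0.1615 -80.1 0.0564 0.0208
0.135 yellow [221.0, 172.9] 152 0.591 0.1768 44.6 0.0464 0.0441
0.135 yellow [377.8, 206.8] 
[... 1848 characters left out ...]
-8.7 0.054 0.0482
0.135 yellow [218.6, 281.3] 142 0.784 -0.0309 -2.7 0.0384 0.0337
0.095 red [182.7, 2.0] 58 -0.3296 -0.1011 84.7 0.0633 0.0336
0.095 red [210.3, 41.9] 1911 -0.1275 0.0086 6.8 0.4371 0.1665
0.095 red [215.9, 86.5] 975 0.118 -0.0009 89.4 0.1765 0.1511
0.095 red [285.1, 180.6] 451 0.5047 0.1633 9.9 0.0919 0.0593
0.095 red [223.9, 212.6] 366 0.5862 -0.0057 13.8 0.0985 0.0769
0.095 blue [16.3, 13.3] 655 -0.3229 -0.7 12.8 0.166 0.1225
0.095 blue [349.3, 191.5] 266 0.5556 0.327 5.8 0.097 0.0757
0.095 blue [295.3, 215.9] 321 0.6001 0.1756 5.0 0.0885 0.0579
0.045 green [289.6, 220.8] 422 0.5518 0.1679 8.3 0.2239 0.0622
0.045 green [156.4, 231.6] 581 0.5851 -0.1817 -12.3 0.2364 0.0838
```

```bash
cat >> h.py <<'E'
def plan(x,y,z,yaw=None):
    "tool x axis at world yaw (deg), pointing down"
    from workcell import r
    s=r.sense();p=s["tcp_pos"];q=s["tool_rot"];R0=R.from_quat(np.r_[q[1:],q[0]])
    X=R0.as_matrix()[:,0];y0=np.degrees(np.arctan2(X[1],X[0]))
    if yaw is None:yaw=y0
    R1=R.from_euler('z',yaw,degrees=True)*R.from_euler('x',180,degrees=True)
    d=np.array([x,y,z])-p
    print("t",round(s["clock"],2),"tcp",p.round(4),"yaw",round(y0,2),"j",s["joints"].round(2)[[0,3,5,6]],"F",s["ft_force"].round(1),"w",round(s["width"]*93,1))
    print("turn",(R0.inv()*R1).as_rotvec(degrees=True).round(2),"shift cur",R0.inv().apply(d).round(4),"shift after turn",R1.inv().apply(d).round(4),"n",round(np.linalg.norm(d),4))
E
python3 -m crank '[[0,0,0,0.037,-0.0125,-0.007,-1],[0,0,0,0.037,-0.0125,-0.007,-1],[0,0,0,0.037,-0.0125,-0.007,-1],[0,0,0,0.037,-0.0125,-0.007,-1],[0,0,0,0.037,-0.0125,-0.007,-1]]'
python3 -m crank '[[0,0,0,0.037,-0.0125,-0.007,-1],[0,0,0,0.037,-0.0125,-0.007,-1],[0,0,0,0.037,-0.0125,-0.007,-1],[0,0,0,0.037,-0.0125,-0.007,-1],[0,0,0,0.037,-0.0125,-0.007,-1]]'
python3 -c "
from h import *
plan(0.52,0.1,0.28,9)"
```

```text
clock: 0.75
tcp_pos: [0.3432, -0.511, 0.2168]
tool_rot: [-0.0, 0.99, 0.141, -0.0]
ft_force: [0.3, -0.1, 0.4]
width: 1.001
clock: 1.25
tcp_pos: [0.5033, -0.3992, 0.2518]
tool_rot: [-0.0, 0.99, 0.141, -0.0]
ft_force: [0.1, -0.9, 0.3]
width: 0.999
t 1.25 tcp [ 0.5033 -0.3992  0.2518] yaw 16.26 j [ 0.66  1.34  1.25 -0.67] F [ 0.1 -0.9  0.3] w 92.9
turn [-0.01  0.01  7.26] shift cur [ 0.1559 -0.4746 -0.0282] shift after turn [ 0.0946 -0.4905 -0.0282] n 0.5003
```

```bash
python3 -m crank '[[0,0,7.26,0,0,0,-1],[0,0,0,0.0095,-0.049,-0.003,-1],[0,0,0,0.0095,-0.049,-0.003,-1],[0,0,0,0.0095,-0.049,-0.003,-1],[0,0,0,0.0095,-0.049,-0.003,-1]]'
python3 -m crank '[[0,0,0,0.0095,-0.049,-0.003,-1],[0,0,0,0.0095,-0.049,-0.003,-1],[0,0,0,0.0095,-0.049,-0.003,-1],[0,0,0,0.0095,-0.049,-0.003,-1],[0,0,0,0.0095,-0.049,-0.003,-1]]'
python3 -m crank '[[0,0,0,0.0095,-0.049,-0.003,-1],[0,0,0,0,0,0,-1]]'
python3 -c "
from h import *
plan(0.59,0.177,0.2,9)
c=grab('wrist');cv2.imwrite('pics/w1.png',c['image'][:,:,::-1])
print(c['pose'].round(3).tolist())
for col,z in [('yellow',.135),('red',.095),('blue',.095),('green',.045),('blue',.003),('red',.003),('green',.003)]:
        for o in blobs(c,col,z,True):print(z,*o)
"
```

```text
clock: 1.75
tcp_pos: [0.5088, -0.1988, 0.2637]
tool_rot: [-0.0, 0.997, 0.078, 0.0]
ft_force: [1.0, 0.7, 0.3]
width: 1.0
clock: 2.25
tcp_pos: [0.5173, 0.0505, 0.2789]
tool_rot: [0.0, 0.997, 0.078, 0.0]
ft_force: [1.2, 0.0, -0.1]
width: 1.0
clock: 2.45
tcp_pos: [0.5182, 0.1089, 0.282]
tool_rot: [-0.003, 0.996, 0.086, 0.0]
ft_force: [-0.3, -0.1, 0.4]
width: 0.997
t 2.45 tcp [0.5182 0.1089 0.282 ] yaw 9.89 j [-0.13  1.61  1.2  -1.7 ] F [-0.3 -0.1  0.4] w 92.7
turn [-0.38 -0.08  0.89] shift cur [ 0.0823 -0.0542  0.0825] shift after turn [ 0.0816 -0.0561  0.082 ] n 0.1286
[[0.171, 0.951, 0.259, 0.591], [-0.985, 0.167, 0.037, 0.121], [-0.008, -0.261, 0.965, 0.484], [0.0, 0.0, 0.0, 1.0]]
0.135 yellow [361.9, 42.7] 60 0.7008 0.0137 23.9 0.0158 0.0086
0.135 yellow [210.0, 101.1] 1227 0.594 0.1796 -70.2 0.0486 0.0456
0.135 yellow [476.0, 211.0] 417 0.5112 -0.2347 -12.1 0.0813 0.0637
0.095 red [325.4, 158.2] 1183 0.545 0.0199 13.7 0.0887 0.0689
0.095 red [213.7, 169.2] 1835 0.503 0.1678 9.5 0.0799 0.0559
0.095 blue [219.5, 98.3] 1080 0.5967 0.1793 5.5 0.0777 0.0552
0.095 blue [117.0, 143.7] 748 0.5176 0.3167 5.6 0.0865 0.0675
0.045 green [225.1, 120.0] 1056 0.548 0.1734 7.4 0.2149 0.0594
0.045 green [418.0, 162.2] 1032 0.5657 -0.1594 -12.3 0.2241 0.0784
0.003 blue [219.5, 98.3] 1080 0.5981 0.1932 5.5 0.096 0.0682
0.003 blue [117.0, 143.7] 748 0.5003 0.363 5.6 0.1069 0.0834
0.003 red [325.4, 158.2] 1183 0.5341 -0.0039 13.7 0.1096 0.0852
0.003 red [213.7, 169.2] 1835 0.4823 0.1789 9.5 0.0987 0.0692
0.003 green [225.1, 120.0] 1056 0.544 0.1784 7.4 0.2354 0.065
0.003 green [418.0, 162.2] 1032 0.5633 -0.1862 -12.3 0.2455 0.0859
```

View pics/w1.png

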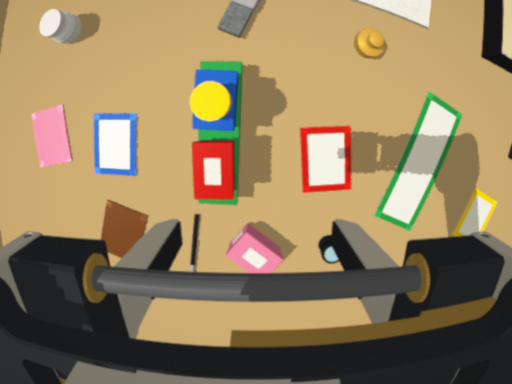

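```bash
python3 -m crank '[[0,0,0.9,0,0,0,-1],[0,0,0,0.041,-0.028,0,-1],[0,0,0,0.041,-0.028,0,-1],[0,0,0,0,0,0.04,-1],[0,0,0,0,0,0.042,-1]]'
python3 -m crank '[[0,0,0,0,0,0,-1],[0,0,0,0,0,0,-1]]'
python3 -c "
from h import *
plan(0.5925,0.177,0.102,6)
c=grab('wrist');cv2.imwrite('pics/w2.png',c['image'][:,:,::-1])
for col,z in [('yellow',.135)]:
        for o in blobs(c,col,z,True):print(z,*o)
"
```

```text
clock: 3.0
tcp_pos: [0.5953, 0.1642, 0.1993]
tool_rot: [-0.0, 0.998, 0.069, 0.002]
ft_force: [0.3, -1.0, -0.9]
width: 1.002
clock: 3.2
tcp_pos: [0.5932, 0.1632, 0.1999]
tool_rot: [0.001, 0.998, 0.069, -0.0]
ft_force: [0.8, -0.5, 0.6]
width: 1.001
t 3.2 tcp [0.5932 0.1632 0.1999] yaw 7.9 j [-0.22  1.5   1.1  -1.81] F [ 0.8 -0.5  0.6] w 93.1
turn [0.06 0.04 1.9 ] shift cur [ 0.0013 -0.0139  0.0978] shift after turn [ 0.0008 -0.0138  0.0979] n 0.0988
0.135 yellow [404.5, 83.8] 55 0.7181 0.0377 1.2 0.0116 0.0074
0.135 yellow [239.9, 186.1] 1978 0.5954 0.1797 -28.1 0.0481 0.0462
0.135 yellow [507.0, 235.6] 63 0.575 -0.177 78.8 0.0224 0.0166
```

View pics/w2.png

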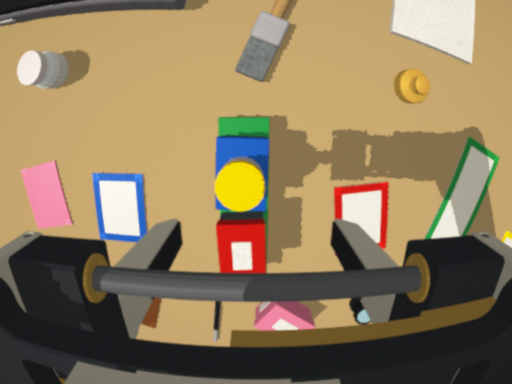

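```bash
python3 -m crank '[[0,0,1.9,0.002,-0.014,0,-1],[0,0,0,0,0,0.03,-1],[0,0,0,0,0,0.03,-1],[0,0,0,0,0,0.02,-1],[0,0,0,0,0,0.018,-1]]'
python3 -m crank '[[0,0,0,0,0,0,0.5],[0,0,0,0,0,0,0.5],[0,0,0,0,0,0,0.5],[0,0,0,0,0,0,0.5],[0,0,0,0,0,0,0.5]]' 12
python3 -c "
from h import *
plan(0.5925,0.177,0.102,6)
c=grab('wrist');cv2.imwrite('pics/w3.png',c['image'][:,:,::-1])
"
```

```text
clock: 3.75
tcp_pos: [0.5948, 0.1794, 0.1038]
tool_rot: [-0.001, 0.999, 0.053, 0.003]
ft_force: [-0.2, 0.1, -1.2]
width: 1.002
clock: 4.25
tcp_pos: [0.5933, 0.1798, 0.1027]
tool_rot: [-0.0, 0.999, 0.054, 0.001]
ft_force: [0.3, -0.2, 0.4]
width: 0.621
t 4.25 tcp [0.5933 0.1798 0.1027] yaw 6.2 j [-0.25  1.61  0.89 -1.88] F [ 0.3 -0.2  0.4] w 57.7
turn [-0.03 -0.11  0.2 ] shift cur [-0.0011  0.0027  0.0007] shift after turn [-0.0011  0.0027  0.0007] n 0.003
```

View pics/w3.png

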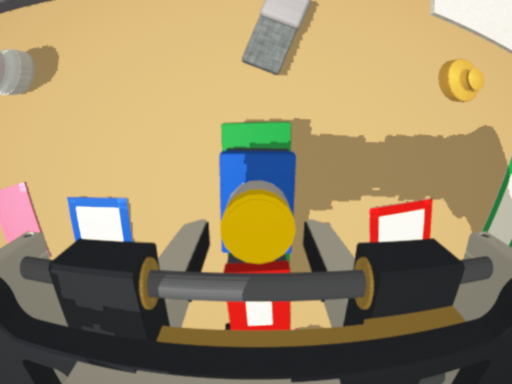

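```bash
python3 -m crank '[[0,0,0,0,0,0,0.5],[0,0,0,0,0,0,0.5],[0,0,0,0,0,0,0.5],[0,0,0,0,0,0,0.5]]' 
python3 -m crank '[[0,0,0,0,0,-0.01,0.5],[0,0,0,0,0,-0.03,0.5],[0,0,0,0,0,-0.04,0.5],[0,0,0,0,0,-0.04,0.5],[0,0,0,0,0,0,0.5]]' 
python3 -c "
from h import *
plan(0.48,-0.373,0.2,6)
for n in ['wrist','top']:
  c=grab(n);cv2.imwrite('pics/%s4.png'%n,c['image'][:,:,::-1])
"
```

```text
clock: 4.7
tcp_pos: [0.5926, 0.1796, 0.1015]
tool_rot: [-0.0, 0.999, 0.054, -0.0]
ft_force: [-0.3, 0.3, 0.1]
width: 0.265
clock: 5.2
tcp_pos: [0.5967, 0.1812, 0.2292]
tool_rot: [-0.002, 0.999, 0.054, 0.007]
ft_force: [0.7, 0.5, -0.3]
width: 0.25
t 5.2 tcp [0.5967 0.1812 0.2292] yaw 6.19 j [-0.25  1.45  1.16 -1.86] F [ 0.7  0.5 -0.3] w 23.3
turn [-0.2  -0.82  0.2 ] shift cur [-0.1762  0.5385  0.0249] shift after turn [-0.174   0.539   0.0292] n 0.5672
```

View pics/wrist4.png

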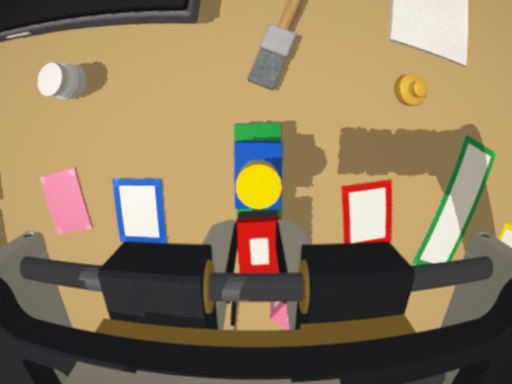

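```bash
python3 -c "
from h import *
from workcell import r
c=grab('wrist');s=r.sense();p=s['tcp_pos'];print(p,proj(c,p,True),proj(c,p+[0,0,.0188],True))
q=s['tool_rot'];M=R.from_quat(np.r_[q[1:],q[0]]).as_matrix()
for d in (-.012,.012):print(proj(c,p+M[:,1]*d-M[:,2]*.0,True))
print(M.round(3).tolist())
print(((c['pose'][:3,3]-p)@M).round(4))
for o in blobs(c,'yellow',.135,True):print(*o)
for n in ['top','scene']:
  k=grab(n)
  for o in blobs(k,'yellow',.135):print(*o)
  for o in blobs(k,'red',.095):print(*o)
  for o in blobs(k,'blue',.095):print(*o)
i=c['image'][130:330,160:360];cv2.imwrite('pics/c5.png',cv2.resize(i,None,fx=3,fy=3,interpolation=2)[:,:,::-1])
"
```

```text
[0.59228113 0.17943871 0.2216958 ] [[257.7434239  215.16222485]] [[257.83638083 224.73489766]]
[[241.31063632 215.14374939]]
[[274.17015901 215.12858074]]
[[0.994, 0.108, -0.0], [0.108, -0.994, -0.0], [-0.0, 0.0, -1.0]]
[ 0.0742 -0.0007 -0.2041]
yellow [404.7, 83.9] 44 0.7191 0.0381 6.6 0.012 0.0068
yellow [257.6, 182.8] 1683 0.5953 0.1801 -30.8 0.0476 0.0468
yellow [505.6, 228.5] 77 0.5659 -0.1801 -11.8 0.0306 0.0204
yellow [377.8, 206.9] 286 0.4693 -0.3292 -12.0 0.1014 0.0804
red [208.4, 118.7] 33 0.7882 0.2251 19.5 0.0487 0.0181
red [194.9, 120.4] 51 0.7879 0.2697 83.3 0.0639 0.0337
red [186.8, 126.7] 77 0.7657 0.292 -61.2 0.0727 0.0501
red [202.0, 149.1] 380 0.6831 0.2393 26.7 0.141 0.1335
red [217.4, 165.6] 103 0.6195 0.1907 62.3 0.0703 0.0528
red [200.2, 165.4] 30 0.6233 0.2524 64.9 0.0462 0.0225
red [225.8, 194.7] 565 0.5203 0.1721 23.0 0.2047 0.1293
red [201.3, 177.0] 46 0.5875 0.2491 -0.1 0.0507 0.0313
red [275.8, 194.5] 215 0.5213 -0.0024 13.8 0.1013 0.0796
red [216.4, 215.4] 148 0.4585 0.2009 31.8 0.108 0.0579
red [218.9, 207.8] 40 0.4817 0.1861 -63.9 0.0431 0.0293
red [25
[... 802 characters left out ...]
5 0.3395 6.0 0.0969 0.0748
yellow [92.5, 206.8] 494 0.5628 -0.3218 -11.9 0.0991 0.078
yellow [297.2, 200.4] 298 0.5964 0.1775 -8.7 0.0546 0.0482
yellow [217.7, 281.1] 193 0.7832 -0.0325 4.4 0.0407 0.0368
red [213.7, 42.5] 2215 -0.128 0.0099 2.7 0.4397 0.151
red [211.6, 4.7] 245 -0.3011 0.0029 84.7 0.108 0.0711
red [324.0, 47.9] 4810 -0.0206 0.3897 0.2 0.5876 0.2803
red [215.5, 86.4] 947 0.1178 -0.0008 89.9 0.1767 0.1495
red [285.1, 180.5] 448 0.5045 0.1635 9.0 0.0923 0.0593
red [223.9, 212.6] 359 0.5861 -0.0058 13.8 0.0983 0.0767
blue [16.3, 13.4] 659 -0.3233 -0.7001 12.8 0.1651 0.1225
blue [349.3, 191.5] 259 0.5557 0.327 5.8 0.0968 0.0757
blue [295.3, 215.9] 319 0.6 0.1756 5.3 0.0886 0.0576
```

View pics/c5.png

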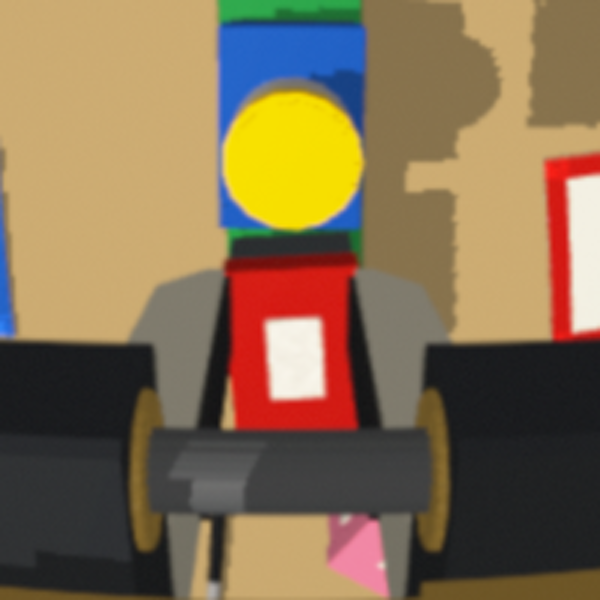

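```bash
python3 -c "
from h import *
from workcell import r
p=r.sense()['tcp_pos'];print(p)
for n in ['top','scene']:
  c=grab(n);u=proj(c,p)[0];print(n,u,proj(c,p+[0,0,.03]),proj(c,p+[0.0075,0,0]))
  x,y=int(u[0])-50,int(u[1])-50;print(x,y)
  cv2.imwrite('pics/%s6.png'%n,cv2.resize(c['image'][y:y+100,x:x+100],None,fx=6,fy=6,interpolation=2)[:,:,::-1])
"
```

```text
[0.59162756 0.17920393 0.22024366]
top [217.02902754 167.17429411] [[215.89261252 165.19864998]] [[217.01528131 164.75567357]]
167 117
scene [301.38875694 178.72122522] [[302.9026423  171.11121521]] [[301.94808838 181.41676468]]
251 128
```

View pics/scene6.png

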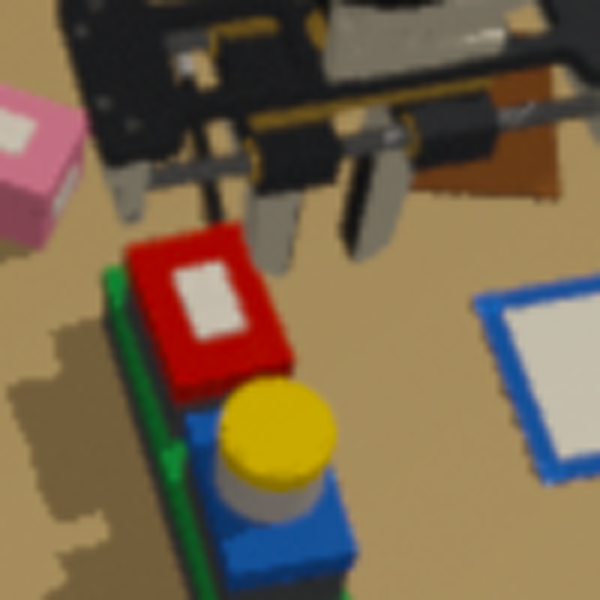

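View pics/top6.png

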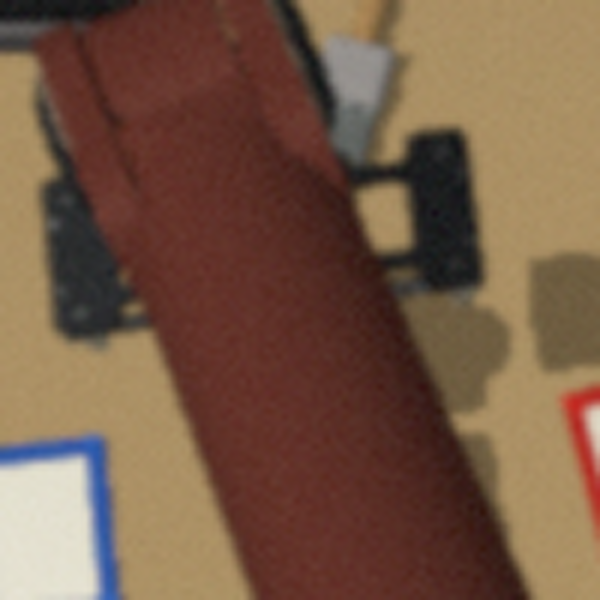

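```bash
python3 -c "
from h import *
from workcell import r
p=r.sense()['tcp_pos'];print(p)
a=grab('scene');b=grab('wrist')
d1=ray(a,[303.5,172])[0];d2=ray(b,[257.3,219.3],True)[0];o1=a['pose'][:3,3];o2=b['pose'][:3,3]
A=np.c_[d1,-d2];t=np.linalg.lstsq(A,o2-o1,rcond=None)[0];print(o1+t[0]*d1,o2+t[1]*d2)
i=b['image'][180:300,190:330];cv2.imwrite('pics/w7.png',cv2.resize(i,None,fx=5,fy=5,interpolation=2)[:,:,::-1])
"
```

```text
[0.59181702 0.17926056 0.22012092]
[0.60037657 0.17795035 0.25924609] [0.60292006 0.18069223 0.25814731]
```

View pics/w7.png

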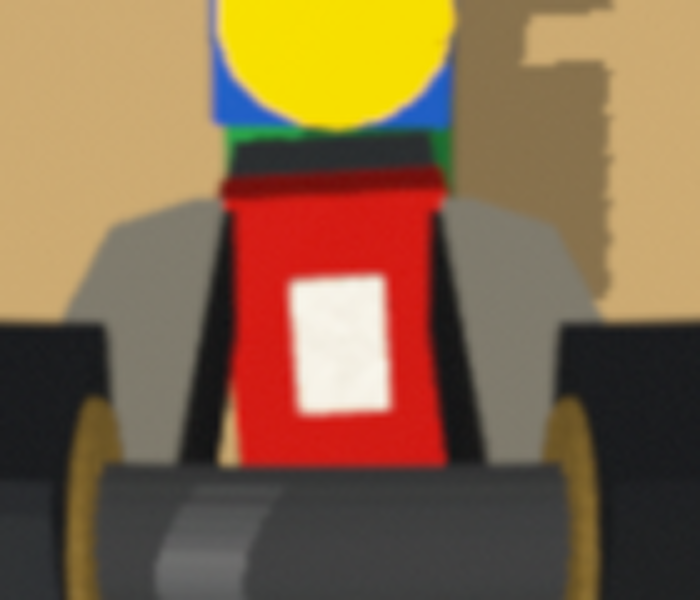

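```bash
python3 -m crank '[[0,0,0,0,0,0,-1],[0,0,0,0,0,0,-1],[0,0,0,0,0,0,-1],[0,0,0,0,0,0,-1],[0,0,0,0,0,0,-1]]'
python3 -m crank '[[0,0,0,0,0,0,-1],[0,0,0,0.003,0,0.03,-1],[0,0,0,0,0,0.04,-1],[0,0,0,0,0,0.03,-1],[0,0,0,0,0,0.01,-1]]'
python3 -m crank '[[0,0,0,0,0,0.007,-1],[0,0,0,0,0,0,-1]]' 
python3 -c "
from h import *
plan(0.595,0.18,0.075)
for n in ['wrist','scene']:
  c=grab(n);cv2.imwrite('pics/%s8.png'%n,cv2.resize(c['image'],(800,600))[:,:,::-1])
cv2.imwrite('pics/s8c.png',cv2.resize(c['image'][110:270,200:400],(800,640),interpolation=2)[:600,:,::-1])
"
```

```text
clock: 6.15
tcp_pos: [0.5927, 0.1796, 0.2217]
tool_rot: [-0.0, 0.999, 0.054, 0.0]
ft_force: [-0.6, -0.2, -0.3]
width: 0.63
clock: 6.65
tcp_pos: [0.5932, 0.179, 0.1081]
tool_rot: [0.001, 0.999, 0.054, -0.003]
ft_force: [0.2, -0.0, -1.1]
width: 0.992
clock: 6.85
tcp_pos: [0.596, 0.1801, 0.1049]
tool_rot: [-0.0, 0.999, 0.054, 0.0]
ft_force: [-0.7, 0.2, 0.2]
width: 1.0
t 6.85 tcp [0.596  0.1801 0.1049] yaw 6.2 j [-0.25  1.6   0.9  -1.88] F [-0.7  0.2  0.2] w 93.0
turn [-0.01 -0.04  0.  ] shift cur [-0.0011  0.      0.0299] shift after turn [-0.0011 -0.      0.0299] n 0.0299
```

View pics/s8c.png

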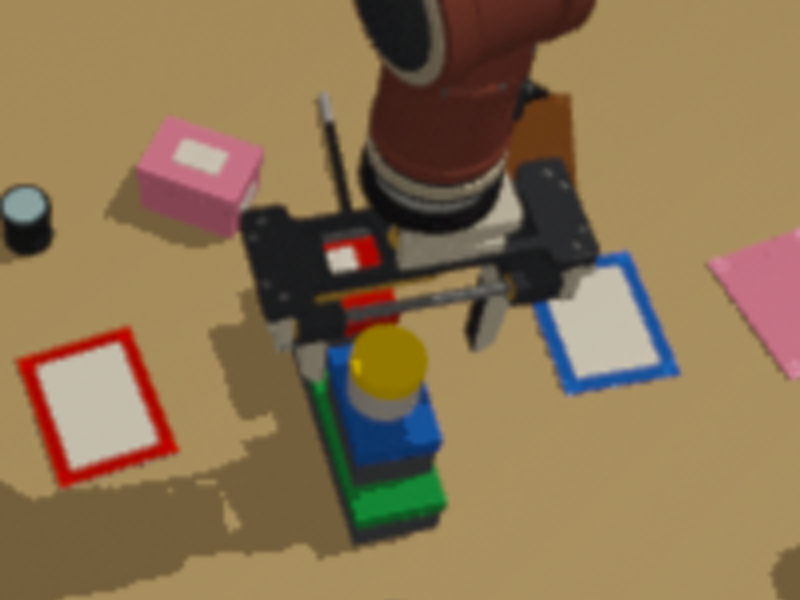

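View pics/wrist8.png

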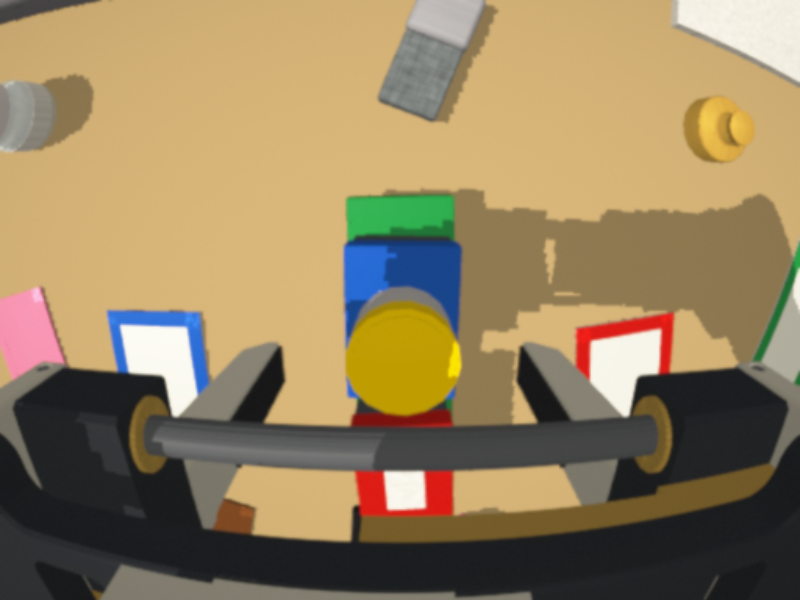

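```bash
python3 -m crank '[[0,0,0,0,0,0.008,-1],[0,0,0,0,0,0.008,-1],[0,0,0,0,0,0.007,-1],[0,0,0,0,0,0.007,-1],[0,0,0,0,0,0,-1]]'
python3 -c "
from h import *
plan(0.595,0.18,0.075)
for n in ['wrist','scene']:
  c=grab(n);cv2.imwrite('pics/%s9.png'%n,cv2.resize(c['image'],(800,600))[:,:,::-1])
cv2.imwrite('pics/s9c.png',cv2.resize(c['image'][110:270,200:400],(800,640),interpolation=2)[:600,:,::-1])
"
```

```text
clock: 7.45
tcp_pos: [0.5946, 0.1796, 0.0731]
tool_rot: [0.0, 0.999, 0.054, -0.001]
ft_force: [-0.6, 0.1, 0.5]
width: 1.0
t 7.45 tcp [0.5946 0.1796 0.0731] yaw 6.21 j [-0.25  1.63  0.83 -1.88] F [-0.6  0.1  0.5] w 93.0
turn [0.03 0.16 0.  ] shift cur [ 0.0004 -0.0004 -0.0019] shift after turn [ 0.0004 -0.0004 -0.0019] n 0.002
```

View pics/s9c.png

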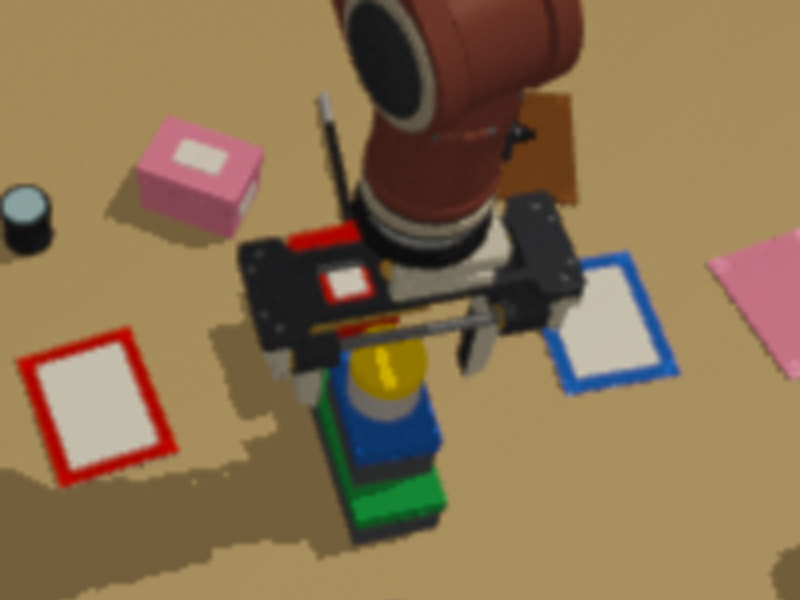

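View pics/wrist9.png

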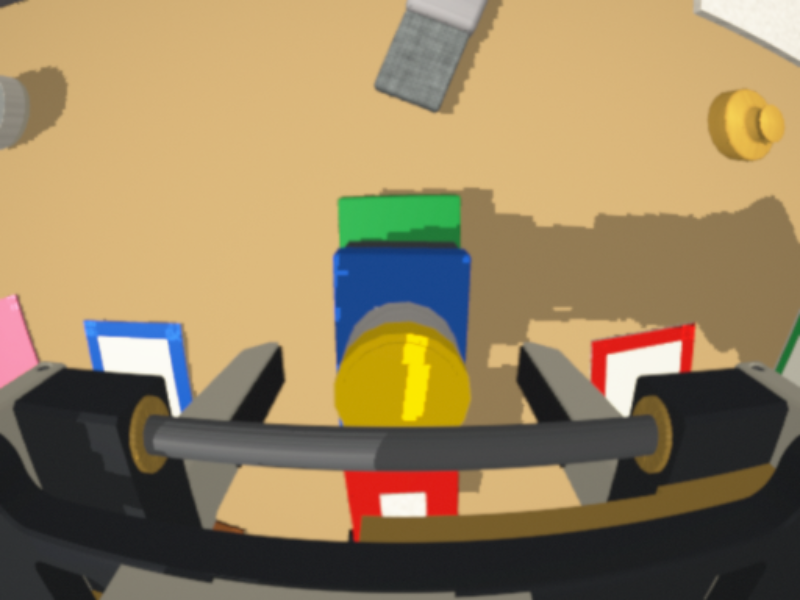

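```bash
python3 -m crank '[[0,0,0,0,0,0,0.3],[0,0,0,0,0,0,0.3],[0,0,0,0,0,0,0.3],[0,0,0,0,0,0,0.3],[0,0,0,0,0,0,0.3]]' 12
python3 -m crank '[[0,0,0,0,0,0,0.3],[0,0,0,0,0,0,0.3],[0,0,0,0,0,0,0.3]]'
python3 -c "
from h import *
plan(0.595,0.18,0.075)
c=grab('wrist');cv2.imwrite('pics/w10.png',cv2.resize(c['image'],(800,600))[:,:,::-1])
"
```

```text
clock: 8.05
tcp_pos: [0.5957, 0.1799, 0.0747]
tool_rot: [-0.0, 0.999, 0.054, 0.0]
ft_force: [-0.2, -0.2, -0.4]
width: 0.622
clock: 8.35
tcp_pos: [0.5956, 0.1798, 0.0746]
tool_rot: [0.0, 0.999, 0.054, 0.0]
ft_force: [-1.2, 0.0, 1.2]
width: 0.512
t 8.35 tcp [0.5956 0.1798 0.0746] yaw 6.2 j [-0.25  1.63  0.83 -1.88] F [-1.2  0.   1.2] w 47.7
turn [ 0.01 -0.   -0.  ] shift cur [-0.0006 -0.0003 -0.0004] shift after turn [-0.0006 -0.0003 -0.0004] n 0.0008
```

View pics/w10.png

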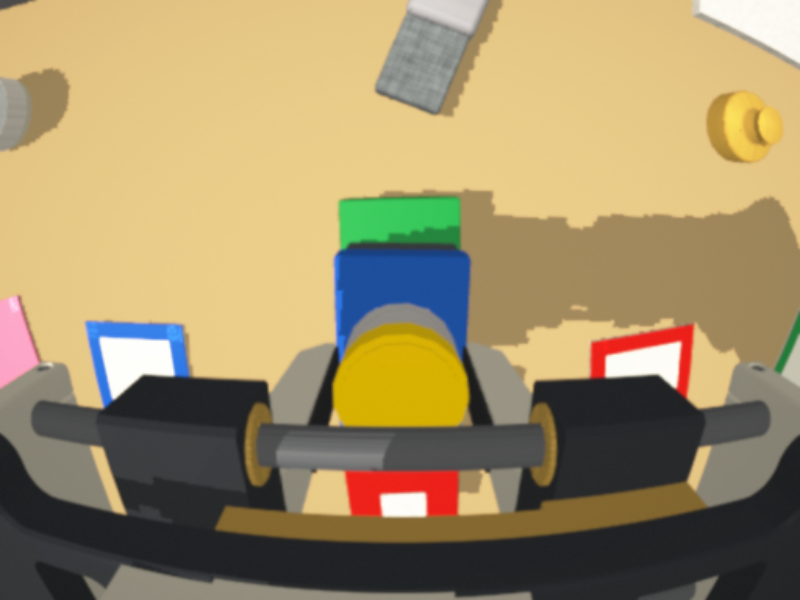

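```bash
python3 -m crank '[[0,0,0,0,0,-0.01,0.3],[0,0,0,0,0,-0.03,0.3],[0,0,0,0,0,-0.03,0.3],[0,0,0,0,0,-0.03,0.3],[0,0,0,-0.007,0.022,0,0.3]]'
python3 -m crank '[[0,0,0,-0.0145,0.045,0,0.3],[0,0,0,-0.0145,0.045,0,0.3],[0,0,0,-0.0145,0.045,0,0.3],[0,0,0,-0.0145,0.045,0,0.3],[0,0,0,-0.0145,0.045,0,0.3]]'
python3 -m crank '[[0,0,0,-0.0145,0.045,0,0.3],[0,0,0,-0.0145,0.045,0,0.3],[0,0,0,-0.0145,0.045,0,0.3],[0,0,0,-0.0145,0.045,0,0.3],[0,0,0,-0.0145,0.045,0,0.3]]'
python3 -m crank '[[0,0,0,-0.0145,0.045,0,0.3],[0,0,0,-0.007,0.02,0.02,0.3],[0,0,0,0,0,0.03,0.3],[0,0,0,0,0,0,0.3],[0,0,0,0,0,0,0.3]]'
python3 -c "
from h import *
plan(0.48,-0.373,0.08,-12)
c=grab('wrist');cv2.imwrite('pics/w11.png',cv2.resize(c['image'],(800,600))[:,:,::-1])
for z in (.003,.145):
  for o in blobs(c,'yellow',z,True):print(z,o)
"
```

```text
clock: 8.9
tcp_pos: [0.5939, 0.1633, 0.18]
tool_rot: [-0.004, 0.998, 0.057, 0.005]
ft_force: [0.1, -0.1, -2.0]
width: 0.513
clock: 9.4
tcp_pos: [0.5427, -0.0759, 0.1752]
tool_rot: [-0.0, 0.999, 0.054, 0.0]
ft_force: [1.3, -0.8, -1.4]
width: 0.514
clock: 9.9
tcp_pos: [0.4949, -0.3073, 0.1752]
tool_rot: [-0.0, 0.999, 0.054, 0.0]
ft_force: [0.4, -0.2, -1.4]
width: 0.514
clock: 10.4
tcp_pos: [0.4815, -0.3716, 0.1248]
tool_rot: [-0.001, 0.999, 0.055, -0.0]
ft_force: [0.5, -0.3, -0.3]
width: 0.511
t 10.4 tcp [ 0.4815 -0.3716  0.1248] yaw 6.27 j [ 0.68  1.62  0.92 -0.9 ] F [ 0.5 -0.3 -0.3] w 47.5
turn [-0.08  0.02 18.27] shift cur [-0.0017  0.0013  0.0448] shift after turn [-0.0012  0.0017  0.0448] n 0.0449
0.003 ('yellow', [256.5, 161.3], np.int32(2396), 0.4815, -0.3706, -12.1, 0.1112, 0.0873)
0.003 ('yellow', [256.3, 243.4], np.int32(4925), 0.4032, -0.3788, -83.7, 0.11, 0.0893)
0.145 ('yellow', [256.5, 161.3], np.int32(2396), 0.5137, -0.3674, -12.1, 0.0625, 0.0491)
0.145 ('yellow', [256.3, 243.4], np.int32(4925), 0.4697, -0.372, -83.7, 0.0618, 0.0501)
```

View pics/w11.png

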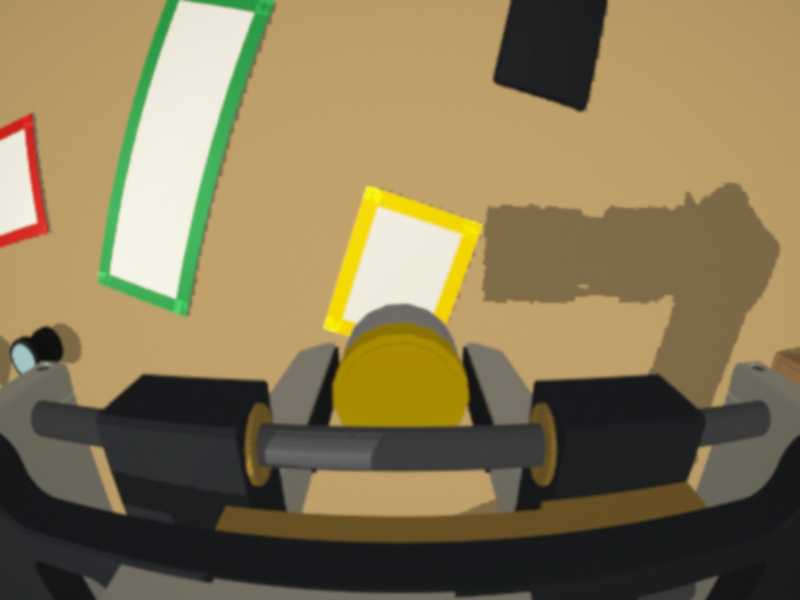

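```bash
python3 -m crank '[[0,0,0,0,0,0.03,0.3],[0,0,0,0,0,0.03,0.3],[0,0,0,0,0,0.03,0.3],[0,0,0,0,0,0.02,0.3],[0,0,0,0,0,0.01,0.3]]'
python3 -m crank '[[0,0,0,0,0,0.01,0.3],[0,0,0,0,0,0,0.3]]'
python3 -c "
from h import *
plan(0.4815,-0.371,-0.0174)
c=grab('wrist');cv2.imwrite('pics/w12.png',cv2.resize(c['image'],(800,600))[:,:,::-1])
c=grab('scene');cv2.imwrite('pics/s12.png',cv2.resize(c['image'][140:260,20:180],(800,600))[:,:,::-1])
"
```

```text
clock: 10.95
tcp_pos: [0.4821, -0.3718, 0.0045]
tool_rot: [-0.0, 0.998, 0.055, 0.0]
ft_force: [-0.2, -0.4, -0.8]
width: 0.514
clock: 11.15
tcp_pos: [0.4817, -0.3724, -0.0053]
tool_rot: [-0.0, 0.999, 0.054, 0.0]
ft_force: [-0.6, 0.1, -1.4]
width: 0.515
t 11.15 tcp [ 0.4817 -0.3724 -0.0053] yaw 6.24 j [ 0.67  1.72  0.65 -0.92] F [-0.6  0.1 -1.4] w 47.9
turn [-0.   -0.02  0.  ] shift cur [-0.     -0.0014  0.0121] shift after turn [-0.     -0.0014  0.0121] n 0.0121
```

View pics/s12.png

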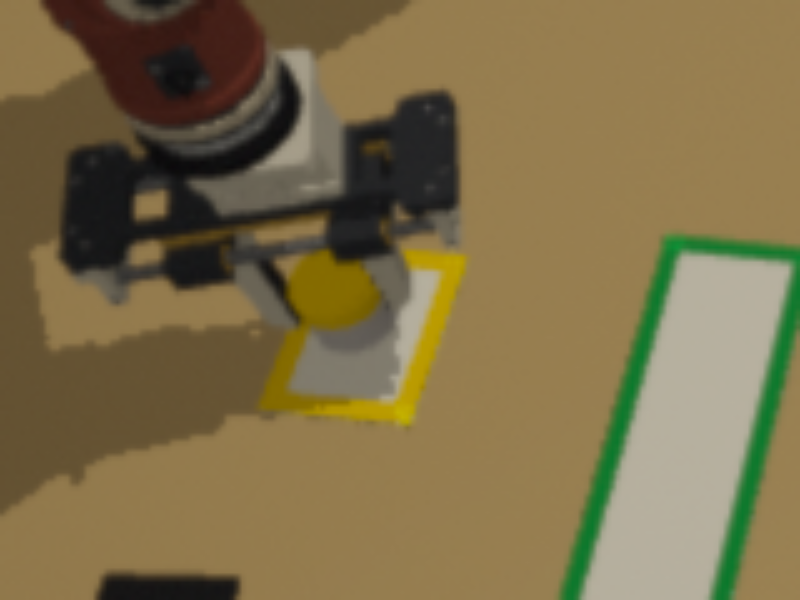

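View pics/w12.png

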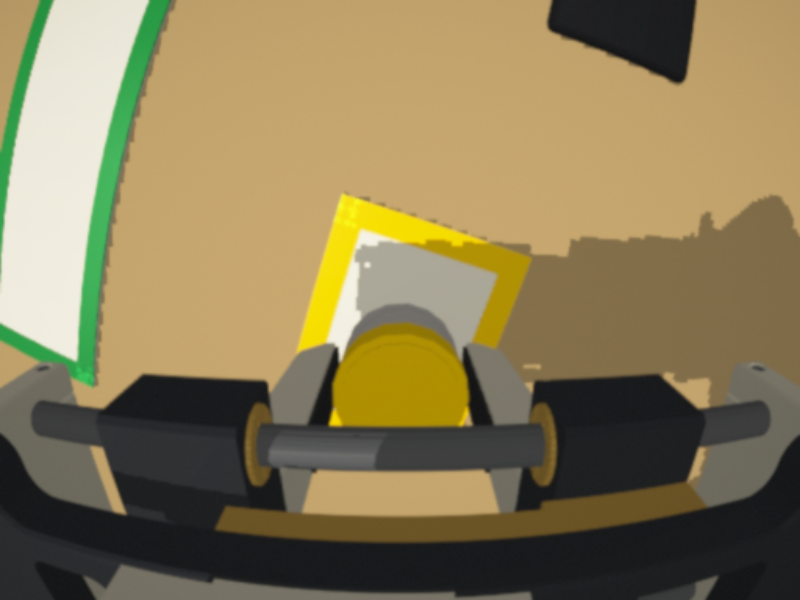

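```bash
python3 -m crank '[[0,0,0,0,-0.0005,0.006,0.3],[0,0,0,0,0,0.002,0.3],[0,0,0,0,0,0.002,0.3],[0,0,0,0,0,0.0,0.3]]'
python3 -m crank '[[0,0,0,0,0,0.001,0.3],[0,0,0,0,0,0,0.3]]'
python3 -m crank '[[0,0,0,0,0,0.001,0.3],[0,0,0,0,0,0,0.3]]'
```

```text
clock: 11.65
tcp_pos: [0.4809, -0.3721, -0.0157]
tool_rot: [-0.0, 0.999, 0.054, -0.0]
ft_force: [-0.5, -0.1, -1.6]
width: 0.514
clock: 11.85
tcp_pos: [0.4811, -0.3722, -0.0165]
tool_rot: [-0.0, 0.999, 0.054, -0.0]
ft_force: [-0.6, -0.3, -2.0]
width: 0.514
clock: 12.05
tcp_pos: [0.4813, -0.3723, -0.0174]
tool_rot: [0.0, 0.999, 0.054, 0.0]
ft_force: [0.3, 0.2, -1.4]
width: 0.513
```

```bash
python3 -m crank '[[0,0,0,0,0,0.001,0.3],[0,0,0,0,0,0,0.3]]'
python3 -m crank '[[0,0,0,0,0,0.001,0.3],[0,0,0,0,0,0,0.3]]'
```

```text
clock: 12.25
tcp_pos: [0.4813, -0.3723, -0.0174]
tool_rot: [0.0, 0.999, 0.054, 0.0]
ft_force: [-1.8, 1.6, 4.4]
width: 0.513
clock: 12.45
tcp_pos: [0.4813, -0.3723, -0.0174]
tool_rot: [0.0, 0.999, 0.054, 0.0]
ft_force: [-3.3, 1.6, 10.0]
width: 0.515
```

```bash
python3 -m crank '[[0,0,0,0,0,-0.0015,0.3],[0,0,0,0,0,0,0.1],[0,0,0,0,0,0,-0.2],[0,0,0,0,0,0,-0.5],[0,0,0,0,0,0,-1]]'
python3 -m crank '[[0,0,0,0,0,0,-1],[0,0,0,0,0,0,-1],[0,0,0,0,0,-0.02,-1],[0,0,0,0,0,-0.03,-1],[0,0,0,0,0,-0.04,-1]]'
python3 -m crank '[[0,0,0,0,0,-0.04,-1],[0,0,0,0,0,-0.04,-1],[0,0,0,0,0,-0.04,-1],[0,0,0,0,0,0,-1]]'
python3 -c "
from h import *
plan(0.598,0.179,0.2,5.5)
c=grab('wrist');cv2.imwrite('pics/w13.png',cv2.resize(c['image'],(800,600))[:,:,::-1])
for z in (.003,.043):
  for o in blobs(c,'yellow',z,True):print(z,o)
"
```

```text
clock: 12.95
tcp_pos: [0.4811, -0.3721, -0.0182]
tool_rot: [-0.0, 0.999, 0.054, -0.0]
ft_force: [0.3, -0.5, 0.2]
width: 0.724
clock: 13.45
tcp_pos: [0.4798, -0.3712, 0.0713]
tool_rot: [-0.001, 0.999, 0.054, -0.002]
ft_force: [0.8, -0.8, -0.6]
width: 0.997
clock: 13.85
tcp_pos: [0.4846, -0.3746, 0.1987]
tool_rot: [0.004, 0.999, 0.054, 0.005]
ft_force: [-0.1, -0.8, -0.3]
width: 1.0
t 13.85 tcp [ 0.4846 -0.3746  0.1987] yaw 6.19 j [ 0.68  1.53  1.07 -0.89] F [-0.1 -0.8 -0.3] w 93.0
turn [ 0.51 -0.58  0.69] shift cur [ 0.1724 -0.5381 -0.0044] shift after turn [ 0.1659 -0.5402 -0.0013] n 0.5651
0.003 ('yellow', [253.2, 169.8], np.int32(3227), 0.4815, -0.3706, -12.0, 0.1112, 0.0877)
0.043 ('yellow', [253.2, 169.8], np.int32(3227), 0.489, -0.3699, -12.0, 0.1001, 0.0789)
```

View pics/w13.png

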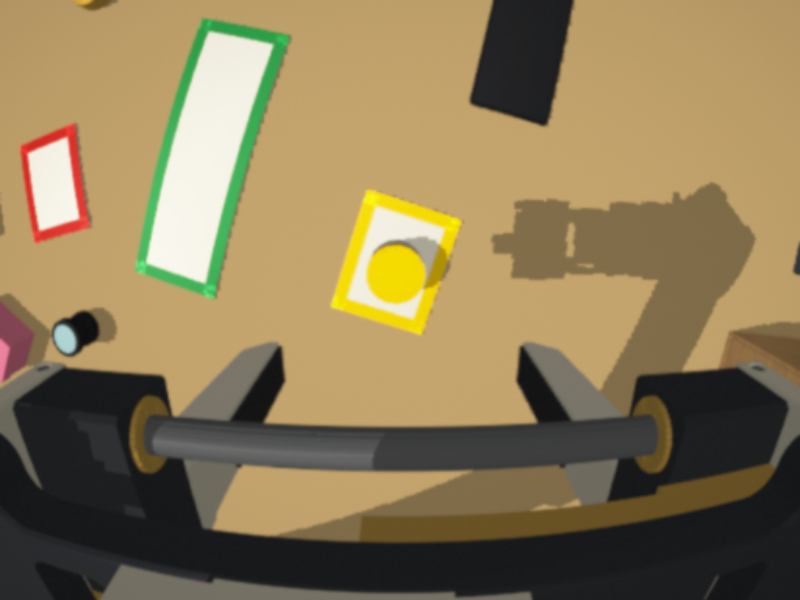

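```bash
python3 -c "
from h import *
c=grab('wrist')
print('wrist',toplane(c,np.array([[397,272.5]])/1.5625-.2,.043,True), blobs(c,'yellow',.003,True))
c=grab('top');u=proj(c,[.481,-.372,.03])[0].astype(int);print(u)
cv2.imwrite('pics/t14.png',cv2.resize(c['image'][u[1]-20:u[1]+20,u[0]-25:u[0]+25],(800,640),interpolation=2)[:,:,::-1][20:620])
"
```

```text
wrist [[ 0.4800618  -0.37054559]] [('yellow', [254.9, 168.3], np.int32(3295), 0.4816, -0.3705, -12.0, 0.1115, 0.0876)]
[379 205]
```

View pics/t14.png

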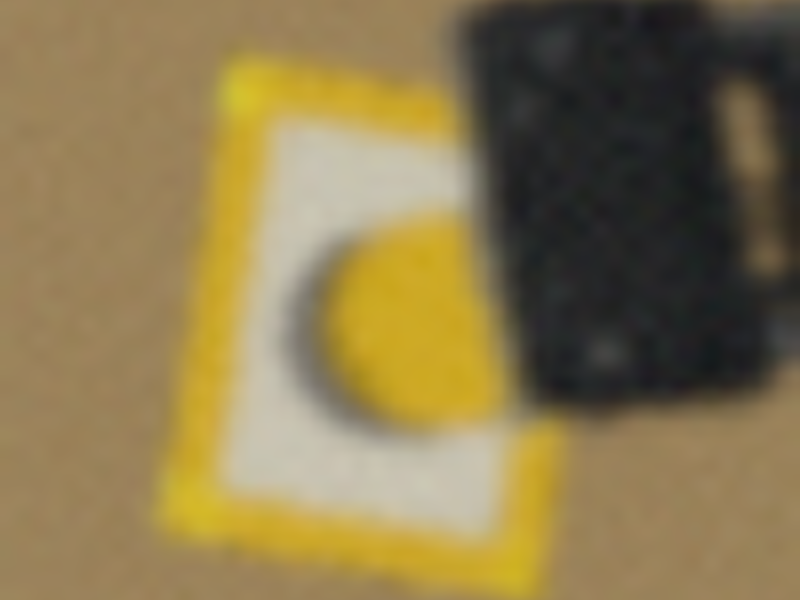

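```bash
python3 -m crank '[[0,0,0,0.011,-0.044,-0.003,-1],[0,0,0,0.011,-0.044,-0.003,-1],[0,0,0,0.011,-0.044,-0.003,-1],[0,0,0,0.011,-0.044,-0.003,-1],[0,0,0,0.011,-0.044,-0.003,-1]]'
python3 -m crank '[[0,0,0,0.011,-0.044,-0.003,-1],[0,0,0,0.011,-0.044,-0.003,-1],[0,0,0,0.011,-0.044,-0.003,-1],[0,0,0,0.011,-0.044,-0.003,-1],[0,0,0,0.011,-0.044,-0.003,-1]]'
python3 -m crank '[[0,0,0,0.011,-0.044,-0.003,-1],[0,0,0,0.011,-0.044,-0.003,-1],[0,0,0,0,0,0,-1],[0,0,0,0,0,0,-1]]'
python3 -c "
from h import *
c=grab('wrist');cv2.imwrite('pics/w15.png',cv2.resize(c['image'],(800,600))[:,:,::-1])
for col,z in [('red',.095),('blue',.095),('green',.045),('blue',.003),('red',.003),('green',.003)]:
  for o in blobs(c,col,z,True,amin=300):print(z,*o)
plan(0.597,0.179,0.2,5.5)
"
```

```text
clock: 14.5
tcp_pos: [0.5106, -0.1454, 0.2051]
tool_rot: [-0.001, 0.999, 0.054, -0.002]
ft_force: [1.6, -0.5, 0.9]
width: 1.001
clock: 15.0
tcp_pos: [0.5416, 0.0786, 0.22]
tool_rot: [0.0, 0.999, 0.054, -0.002]
ft_force: [0.5, -0.4, -0.2]
width: 1.002
clock: 15.4
tcp_pos: [0.5539, 0.1679, 0.2258]
tool_rot: [0.001, 0.998, 0.056, -0.002]
ft_force: [0.3, -0.5, -0.1]
width: 0.998
0.095 red [364.1, 184.2] 1269 0.5542 0.0356 13.8 0.0859 0.0668
0.095 red [251.8, 213.1] 2316 0.5043 0.1689 9.5 0.0824 0.0548
0.095 blue [250.6, 136.1] 2524 0.597 0.1804 5.8 0.0776 0.0541
0.095 blue [132.5, 181.0] 1037 0.5282 0.3228 5.6 0.0841 0.0659
0.045 green [251.0, 94.7] 595 0.6465 0.1867 -83.5 0.0587 0.0171
0.045 green [456.9, 170.6] 839 0.5693 -0.1499 -12.2 0.2217 0.0777
0.003 blue [250.6, 136.1] 2524 0.5884 0.1814 5.8 0.0991 0.0691
0.003 blue [132.5, 181.0] 1037 0.5005 0.3631 5.6 0.1074 0.0841
0.003 red [364.1, 184.2] 1269 0.5338 -0.0035 13.8 0.1097 0.0853
0.003 red [251.8, 213.1] 2316 0.4701 0.1667 9.5 0.1052 0.0699
0.003 green [251.0, 94.7] 595 0.6485 0.1878 -83.5 0.0652 0.019
0.003 green [456.9, 170.6] 839 0.5629 -0.1858 -12.2 0.2461 0.0862
t 15.45 tcp [0.5544 0.1659 0.2261] yaw 6.2 j [-0.21  1.56  1.12 -1.88] F [ 0.2 -0.9 -0.2] w 93.1
turn [0.11 0.22 0.7 ] shift cur [ 0.0439 -0.0085  0.0259] shift after turn [ 0.0437 -0.009   0.0261] n 0.0517
```

View pics/w15.png

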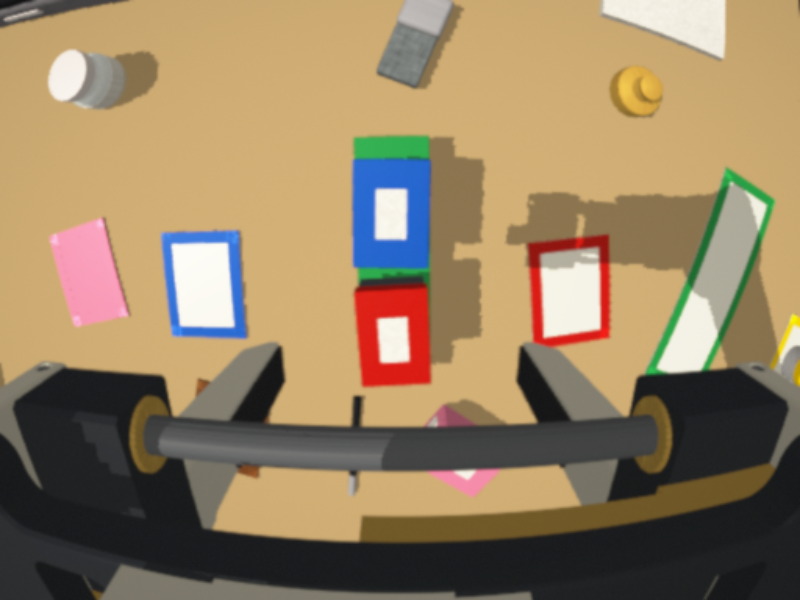

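```bash
python3 -m crank '[[0,0,0.4,0.022,-0.005,0,-1],[0,0,0,0.022,-0.005,0,-1],[0,0,0,0,0,0.04,-1],[0,0,0,0,0,0.04,-1],[0,0,0,0,0,0,-1]]'
python3 -c "
from h import *
plan(0.597,0.180,0.031,5.8)
"
```

```text
clock: 15.95
tcp_pos: [0.5934, 0.1767, 0.1416]
tool_rot: [0.003, 0.999, 0.049, -0.007]
ft_force: [-0.7, -0.4, -0.2]
width: 1.002
t 15.95 tcp [0.5934 0.1767 0.1416] yaw 5.6 j [-0.22  1.55  1.   -1.9 ] F [-0.7 -0.4 -0.2] w 93.2
turn [ 0.28  0.83 -0.2 ] shift cur [ 0.0055 -0.0034  0.1105] shift after turn [ 0.0039 -0.0029  0.1106] n 0.1107
```

```bash
python3 -m crank '[[0,0,0,0,0,0.04,-1],[0,0,0,0,0,0.04,-1],[0,0,0,0,0,0.02,-1],[0,0,0,0,0,0.01,-1],[0,0,0,0,0,0,-1]]'
python3 -c "
from h import *
plan(0.597,0.180,0.031,5.8)
c=grab('wrist');cv2.imwrite('pics/w16.png',cv2.resize(c['image'],(800,600))[:,:,::-1])
"
```

```text
clock: 16.45
tcp_pos: [0.5983, 0.1803, 0.0381]
tool_rot: [0.0, 0.999, 0.05, -0.0]
ft_force: [-0.1, -0.2, -0.3]
width: 1.001
t 16.45 tcp [0.5983 0.1803 0.0381] yaw 5.71 j [-0.24  1.65  0.77 -1.93] F [-0.1 -0.2 -0.3] w 93.1
turn [ 0.04  0.04 -0.09] shift cur [-0.0013  0.0002  0.0071] shift after turn [-0.0013  0.0002  0.0071] n 0.0072
```

View pics/w16.png

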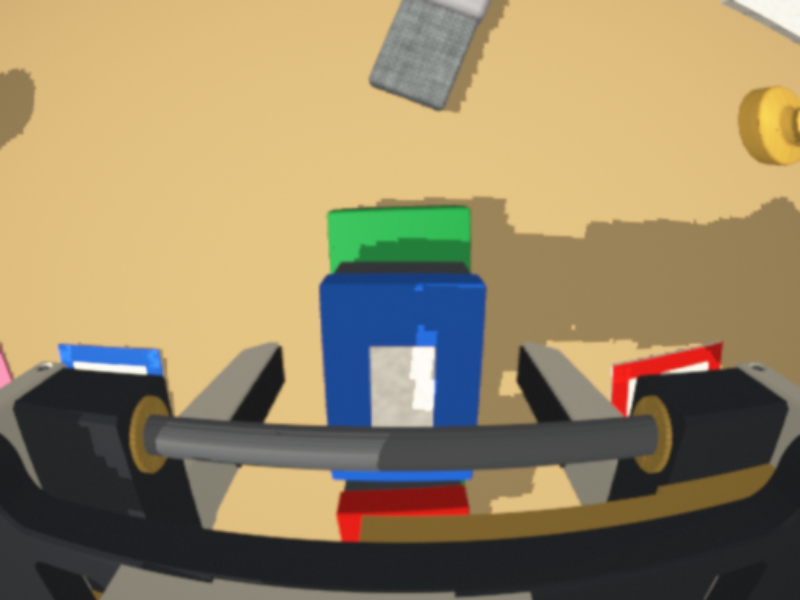

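Aligned and centred; lower 7 mm and close.

```bash
python3 -m crank '[[0,0,0,-0.001,0,0.007,-1],[0,0,0,0,0,0,0.3],[0,0,0,0,0,0,0.3],[0,0,0,0,0,0,0.3],[0,0,0,0,0,0,0.3]]' 15
python3 -m crank '[[0,0,0,0,0,0,0.3],[0,0,0,0,0,0,0.3],[0,0,0,0,0,0,0.3]]'
python3 -c "
from h import *
plan(0.597,0.180,0.031,5.8)
"
python3 -m crank '[[0,0,0,0,0,-0.01,0.3],[0,0,0,0,0,-0.03,0.3],[0,0,0,0,0,-0.04,0.3],[0,0,0,0,0,0,0.3],[0,0,0,0,0,0,0.3]]'
python3 -c "
from h import *
plan(0.5005,0.362,0.1,5.7)
c=grab('wrist');cv2.imwrite('pics/w17.png',cv2.resize(c['image'],(800,600))[:,:,::-1])
for o in blobs(c,'blue',.003,True,amin=300):print(*o)
"
```

```text
clock: 17.0
tcp_pos: [0.5973, 0.1816, 0.0315]
tool_rot: [-0.0, 0.999, 0.051, 0.0]
ft_force: [0.3, -0.6, 0.7]
width: 0.706
clock: 17.3
tcp_pos: [0.5972, 0.1809, 0.0313]
tool_rot: [0.0, 0.999, 0.051, 0.0]
ft_force: [-0.4, -1.5, 1.8]
width: 0.603
t 17.3 tcp [0.5972 0.1809 0.0313] yaw 5.8 j [-0.24  1.65  0.75 -1.93] F [-0.4 -1.5  1.8] w 56.0
turn [ 0.03 -0.02 -0.  ] shift cur [-0.0003  0.0009  0.0003] shift after turn [-0.0003  0.0009  0.0003] n 0.001
clock: 17.8
tcp_pos: [0.597, 0.1818, 0.1119]
tool_rot: [-0.0, 0.999, 0.051, 0.001]
ft_force: [-1.2, -0.0, -3.4]
width: 0.603
t 17.8 tcp [0.597  0.1818 0.1119] yaw 5.82 j [-0.23  1.59  0.92 -1.91] F [-1.2 -0.  -3.4] w 56.1
turn [-0.04 -0.06  0.12] shift cur [-0.0777 -0.189   0.0119] shift after turn [-0.0781 -0.1889  0.0119] n 0.2047
blue [256.5, 217.4] 8035 0.5423 0.1776 -84.1 0.1244 0.1194
blue [106.5, 213.9] 838 0.5276 0.3655 -84.1 0.0846 0.0546
blue [256.5, 306.7] 991 0.4301 0.1662 -83.9 0.1198 0.0185
```

View pics/w17.png

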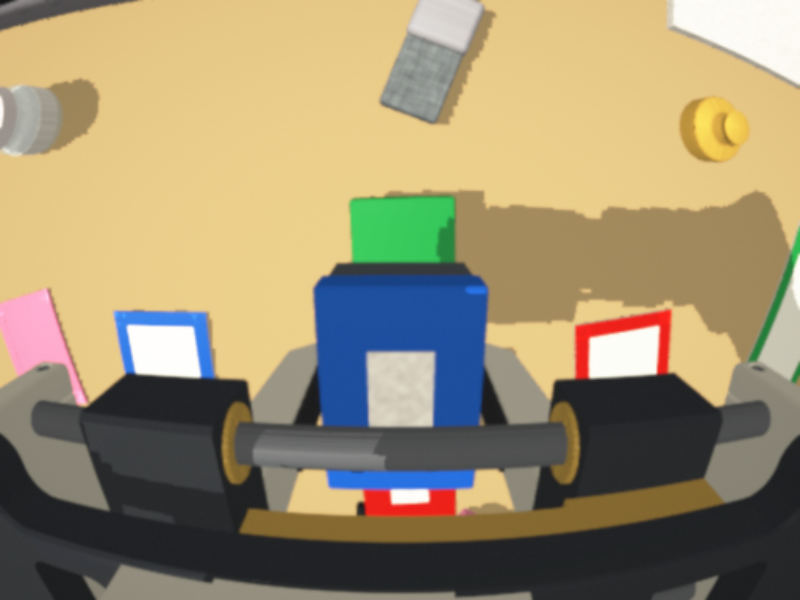

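```bash
python3 -c "
from h import *
c=grab('wrist');from workcell import r
p=r.sense()['tcp_pos'];z=p[2]+.0637
q=toplane(c,np.array([[315,284],[487,284],[327,489],[475,489]])/1.5625-.2,z,True);print(p,q.round(4),q.mean(0))
"
```

```text
[0.59536044 0.18096196 0.10957437] [[0.633  0.2126]
 [0.6384 0.1593]
 [0.5536 0.2058]
 [0.5592 0.15  ]] [0.59605203 0.18192832]
```

```bash
python3 -m crank '[[0,0,0,-0.015,-0.038,-0.005,0.3],[0,0,0,-0.015,-0.038,0,0.3],[0,0,0,-0.015,-0.038,0,0.3],[0,0,0,-0.015,-0.038,0,0.3],[0,0,0,-0.015,-0.038,0,0.3]]'
python3 -m crank '[[0,0,0,0,0,0,0.3],[0,0,0,0,0,0,0.3]]'
python3 -c "
from h import *
plan(0.5003,0.362,0.0,5.6)
c=grab('wrist');cv2.imwrite('pics/w18.png',cv2.resize(c['image'],(800,600))[:,:,::-1])
"
```

```text
clock: 18.4
tcp_pos: [0.5011, 0.3633, 0.114]
tool_rot: [0.001, 0.999, 0.051, -0.002]
ft_force: [0.2, 0.4, -2.0]
width: 0.602
clock: 18.6
tcp_pos: [0.5009, 0.3637, 0.1142]
tool_rot: [0.001, 0.999, 0.053, -0.002]
ft_force: [-0.2, -1.0, -2.5]
width: 0.603
t 18.6 tcp [0.5009 0.3637 0.1142] yaw 6.02 j [-0.56  1.59  0.92 -2.24] F [-0.2 -1.  -2.5] w 56.1
turn [0.09 0.21 0.42] shift cur [-0.0003  0.0014  0.1142] shift after turn [-0.0007  0.0016  0.1142] n 0.1142
```

View pics/w18.png

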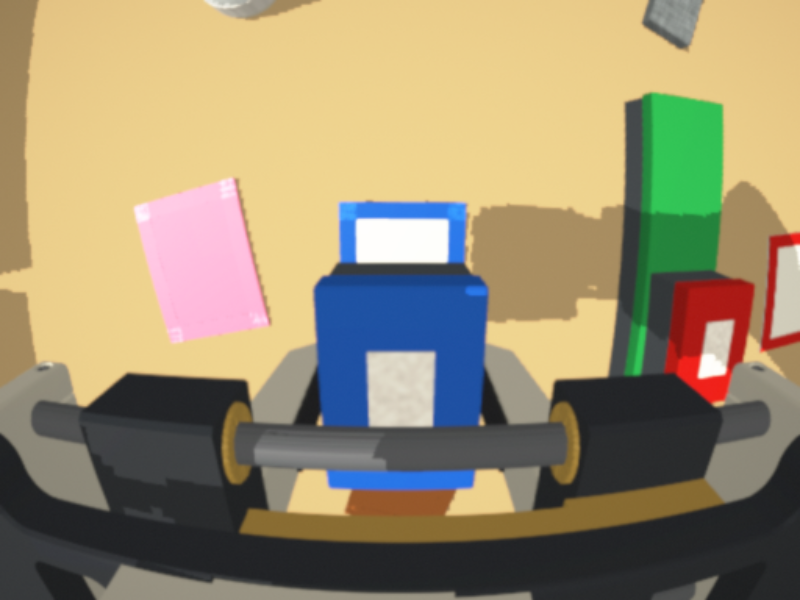

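```bash
python3 -m crank '[[0,0,0.2,-0.0003,0.001,0.03,0.3],[0,0,0,0,0,0.04,0.3],[0,0,0,0,0,0.03,0.3],[0,0,0,0,0,0.01,0.3],[0,0,0,0,0,0,0.3]]'
python3 -m crank '[[0,0,0,0,0,0,0.3]]'
python3 -c "
from h import *
plan(0.5003,0.362,-0.0107,5.7)
c=grab('wrist');cv2.imwrite('pics/w19.png',cv2.resize(c['image'],(800,600))[:,:,::-1])
"
```

```text
clock: 19.15
tcp_pos: [0.5028, 0.3593, 0.0042]
tool_rot: [0.002, 0.999, 0.048, -0.002]
ft_force: [0.4, 0.0, -2.3]
width: 0.602
clock: 19.25
tcp_pos: [0.5045, 0.3619, 0.0072]
tool_rot: [-0.001, 0.999, 0.048, 0.001]
ft_force: [1.1, -0.1, -1.9]
width: 0.602
t 19.25 tcp [0.5045 0.3619 0.0072] yaw 5.53 j [-0.57  1.68  0.7  -2.27] F [ 1.1 -0.1 -1.9] w 56.0
turn [-0.06 -0.13 -0.17] shift cur [-0.0042 -0.0005  0.0179] shift after turn [-0.0042 -0.0005  0.0179] n 0.0184
```

View pics/w19.png

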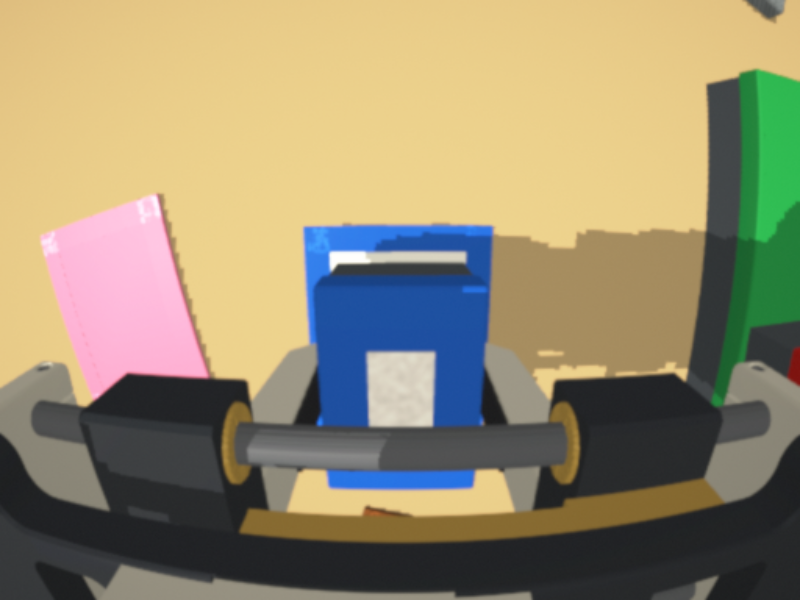

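```bash
python3 -m crank '[[0,0,0,0,0,0,0.3],[0,0,0,0,0,0,0.3]]'
python3 -c "
from h import *
c=grab('wrist')
plan(0.5003,0.362,-0.0107,5.7)
q=toplane(c,np.array([[305,227],[493,227]])/1.5625-.2,.003,True);print(q, q.mean(0)-.055*np.array([np.cos(.0995),np.sin(.0995)]))
z=.0072-.0313+.045
q=toplane(c,np.array([[331,265],[469,265]])/1.5625-.2,z,True);print(q, q.mean(0)-.04*np.array([np.cos(.0995),np.sin(.0995)]))
"
```

```text
clock: 19.5
tcp_pos: [0.5038, 0.3625, 0.0076]
tool_rot: [-0.001, 0.999, 0.049, 0.001]
ft_force: [-0.1, -0.2, -2.9]
width: 0.6
t 19.55 tcp [0.5036 0.3623 0.0073] yaw 5.6 j [-0.58  1.68  0.7  -2.27] F [ 0.5  0.  -1.2] w 56.1
turn [-0.06 -0.1  -0.1 ] shift cur [-0.0033  0.      0.018 ] shift after turn [-0.0033 -0.      0.018 ] n 0.0183
[[0.54948777 0.4113053 ]
 [0.55771545 0.32658265]] [0.49887364 0.3634805 ]
[[0.53678442 0.39571576]
 [0.542384   0.33835831]] [0.49978205 0.3630636 ]
```

```bash
python3 -m crank '[[0,0,0,-0.003,0,0.008,0.3],[0,0,0,0,0,0.006,0.3],[0,0,0,0,0,0.002,0.3],[0,0,0,0,0,0.001,0.3],[0,0,0,0,0,0,0.3]]'
python3 -m crank '[[0,0,0,0,0,0.001,0.3],[0,0,0,0,0,0,0.3]]'
python3 -m crank '[[0,0,0,0,0,0.001,0.3],[0,0,0,0,0,0,0.3]]'
```

```text
clock: 20.05
tcp_pos: [0.4995, 0.3614, -0.0107]
tool_rot: [0.0, 0.999, 0.049, -0.0]
ft_force: [-2.0, 0.1, 0.6]
width: 0.604
clock: 20.25
tcp_pos: [0.4996, 0.3614, -0.0107]
tool_rot: [0.0, 0.999, 0.049, -0.0]
ft_force: [-2.7, -1.7, 7.2]
width: 0.604
clock: 20.45
tcp_pos: [0.4996, 0.3615, -0.0107]
tool_rot: [0.0, 0.999, 0.049, -0.0]
ft_force: [-5.5, -3.8, 12.4]
width: 0.599
```

Contact at exactly the expected height. Relax and release.

```bash
python3 -m crank '[[0,0,0,0,0,-0.002,0.3],[0,0,0,0,0,0,0],[0,0,0,0,0,0,-0.4],[0,0,0,0,0,0,-0.7],[0,0,0,0,0,0,-1]]'
python3 -m crank '[[0,0,0,0,0,0,-1],[0,0,0,0,0,-0.02,-1],[0,0,0,0,0,-0.03,-1],[0,0,0,0,0,-0.04,-1],[0,0,0,0,0,-0.04,-1]]'
python3 -m crank '[[0,0,0,0,0,-0.04,-1],[0,0,0,0,0,-0.04,-1],[0,0,0,0,0,0,-1],[0,0,0,0,0,0,-1]]'
python3 -c "
from h import *
c=grab('wrist');cv2.imwrite('pics/w20.png',cv2.resize(c['image'],(800,600))[:,:,::-1])
plan(0.503,0.1685,0.031,9.5)
"
```

```text
clock: 20.95
tcp_pos: [0.5003, 0.3617, -0.011]
tool_rot: [-0.0, 0.999, 0.049, 0.0]
ft_force: [0.8, -0.1, 0.4]
width: 0.812
clock: 21.45
tcp_pos: [0.4996, 0.3613, 0.1201]
tool_rot: [0.0, 0.999, 0.049, -0.0]
ft_force: [1.0, 0.1, 1.0]
width: 1.002
clock: 21.85
tcp_pos: [0.5002, 0.3617, 0.1999]
tool_rot: [-0.001, 0.999, 0.049, 0.001]
ft_force: [-0.5, 0.5, -0.3]
width: 0.998
t 21.9 tcp [0.4994 0.361  0.1983] yaw 5.6 j [-0.56  1.5   1.1  -2.23] F [-1.3 -1.3  0.3] w 93.1
turn [ 0.05  0.07 -3.9 ] shift cur [-0.0151  0.1918  0.1675] shift after turn [-0.0283  0.1905  0.1673] n 0.2551
```

View pics/w20.png

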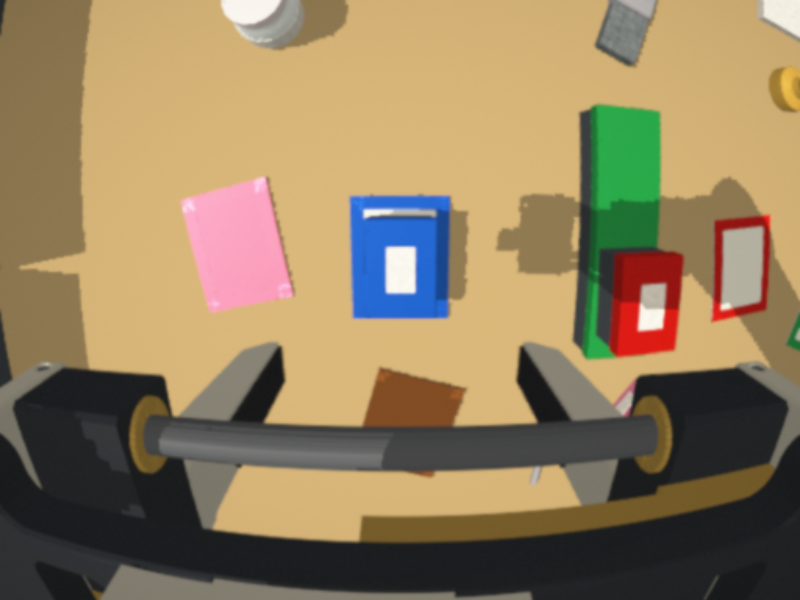

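```bash
python3 -c "
from h import *
c=grab('wrist')
for o in blobs(c,'blue',.003,True,amin=300):print(*o)
cv2.imwrite('pics/w21.png',cv2.resize(c['image'][115:215,210:310],(600,600),interpolation=2)[:,:,::-1])
"
```

```text
blue [255.3, 164.2] 3778 0.5002 0.3637 5.7 0.1081 0.0838
```

View pics/w21.png

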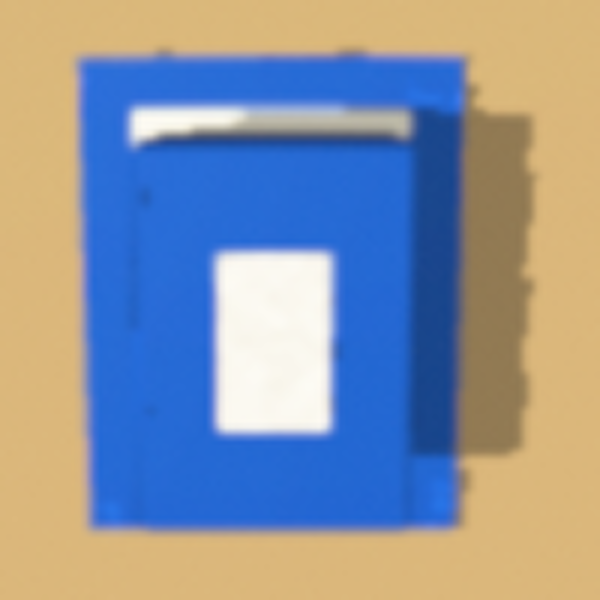

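```bash
python3 -c "
from h import *
c=grab('wrist')
f=lambda u,v,z:toplane(c,np.array([[210+u/6-.5,115+v/6-.5]]),z,True).round(4)[0]
print('label',f(274,342,.053),'far mid',f(273,147,.053), 'board far',f(272,58,.003),'board near',f(275,527,.003), 'lid near if',f(276,527,.053))
l1=f(215,342,.053);print('label axis',f(274,252,.053),f(274,433,.053))
k=grab('top');cv2.imwrite('pics/t21.png',cv2.resize(k['image'][185:227,147:199],(780,630),interpolation=2)[:600,:,::-1])
"
```

```text
label [0.5002 0.3628] far mid [0.5389 0.3667] board far [0.5537 0.3685] board near [0.4459 0.3574] lid near if [0.4619 0.3587]
label axis [0.5182 0.3645] [0.4816 0.361 ]
```

View pics/t21.png

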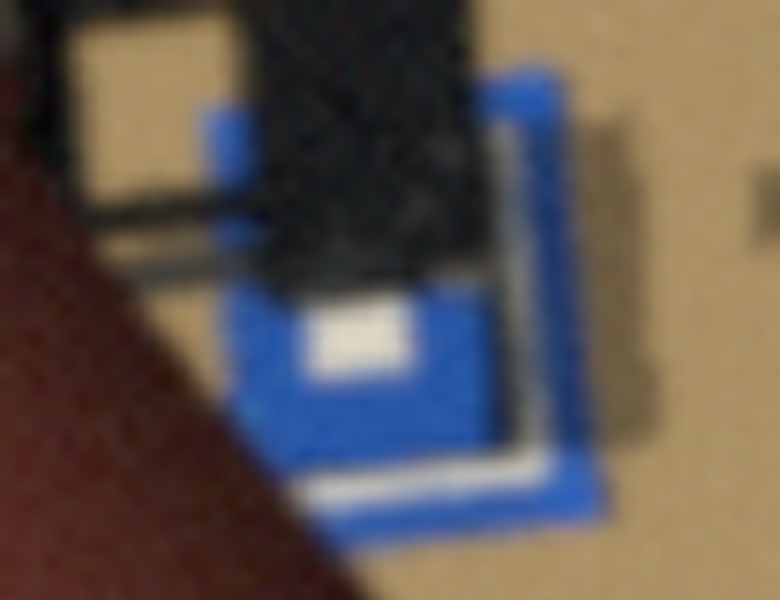

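```bash
python3 -m crank '[[0,0,-3.9,0,0,0,-1],[0,0,0,-0.007,0.047,0,-1],[0,0,0,-0.007,0.048,0,-1],[0,0,0,-0.007,0.048,0,-1],[0,0,0,-0.007,0.048,0,-1]]'
python3 -m crank '[[0,0,0,0,0,0.03,-1],[0,0,0,0,0,0.02,-1],[0,0,0,0,0,0,-1],[0,0,0,0,0,0,-1]]'
python3 -c "
from h import *
c=grab('wrist');cv2.imwrite('pics/w22.png',cv2.resize(c['image'],(800,600))[:,:,::-1])
for o in blobs(c,'red',.095,True,amin=300):print(*o)
for o in blobs(c,'green',.045,True,amin=300):print(*o)
for o in blobs(c,'red',.003,True,amin=300):print(*o)
plan(0.503,0.1685,0.031,9.5)
"
```

```text
clock: 22.55
tcp_pos: [0.5031, 0.1664, 0.1978]
tool_rot: [0.0, 0.997, 0.083, -0.001]
ft_force: [0.3, -0.0, -0.1]
width: 1.003
clock: 22.95
tcp_pos: [0.5036, 0.1688, 0.1486]
tool_rot: [0.0, 0.997, 0.083, -0.001]
ft_force: [1.0, -0.7, 0.4]
width: 0.996
red [390.1, 170.4] 1843 0.5452 0.0453 13.9 0.0803 0.0628
red [257.3, 191.5] 4118 0.5032 0.1688 9.4 0.0804 0.0546
green [261.2, 92.2] 6467 0.5959 0.1803 7.4 0.1181 0.0594
green [478.4, 162.0] 611 0.5717 -0.1179 -12.3 0.2134 0.0269
red [390.1, 170.4] 1843 0.5338 -0.0037 13.9 0.1092 0.0854
red [257.3, 191.5] 4118 0.4768 0.1642 9.4 0.1093 0.0743
t 23.0 tcp [0.5042 0.1692 0.1494] yaw 9.55 j [-0.24  1.81  0.87 -1.87] F [ 0.8 -0.6  0.9] w 92.7
turn [-0.02 -0.02  0.05] shift cur [-0.0014  0.0005  0.1184] shift after turn [-0.0013  0.0005  0.1184] n 0.1184
```

View pics/w22.png

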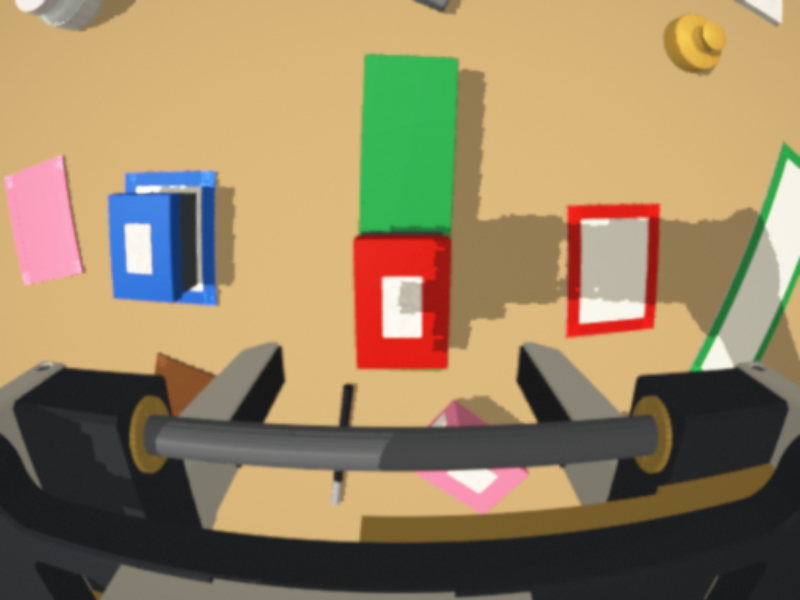

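```bash
python3 -m crank '[[0,0,0,-0.0005,0,0.04,-1],[0,0,0,0,0,0.04,-1],[0,0,0,0,0,0.028,-1],[0,0,0,0,0,0.009,-1],[0,0,0,0,0,0,-1]]'
python3 -m crank '[[0,0,0,0,0,0,0.3],[0,0,0,0,0,0,0.3],[0,0,0,0,0,0,0.3],[0,0,0,0,0,0,0.3],[0,0,0,0,0,0,0.3]]'
python3 -m crank '[[0,0,0,0,0,0,0.3],[0,0,0,0,0,0,0.3],[0,0,0,0,0,0,0.3]]'
python3 -c "
from h import *
plan(0.503,0.1685,0.031,9.5)
"
```

```text
clock: 23.5
tcp_pos: [0.5035, 0.1689, 0.0319]
tool_rot: [0.0, 0.997, 0.083, -0.0]
ft_force: [0.4, 0.6, 1.0]
width: 1.0
clock: 24.0
tcp_pos: [0.5037, 0.1685, 0.0326]
tool_rot: [-0.0, 0.997, 0.083, 0.0]
ft_force: [0.6, 0.2, -0.8]
width: 0.622
clock: 24.3
tcp_pos: [0.5037, 0.1684, 0.0325]
tool_rot: [0.0, 0.997, 0.083, 0.0]
ft_force: [-0.9, 0.1, 4.6]
width: 0.6
t 24.3 tcp [0.5037 0.1684 0.0325] yaw 9.49 j [-0.27  1.92  0.59 -1.92] F [-0.9  0.1  4.6] w 55.8
turn [ 0.01 -0.03 -0.01] shift cur [-0.0007 -0.0002  0.0015] shift after turn [-0.0007 -0.0002  0.0015] n 0.0017
```

```bash
python3 -m crank '[[0,0,0,0,0,-0.01,0.3],[0,0,0,0,0,-0.03,0.3],[0,0,0,0,0,-0.04,0.3],[0,0,-2.1,0,0,0,0.3],[0,0,-2.2,0,0,0,0.3]]'
python3 -m crank '[[0,0,0,-0.003,0.044,0,0.3],[0,0,0,-0.003,0.044,0,0.3],[0,0,0,-0.003,0.044,0,0.3],[0,0,0,-0.003,0.043,0,0.3],[0,0,0,0,0,0,0.3]]'
python3 -m crank '[[0,0,0,0,0,0.04,0.3],[0,0,0,0,0,0.03,0.3],[0,0,0,0,0,0.02,0.3],[0,0,0,0,0,0,0.3],[0,0,0,0,0,0,0.3]]'
python3 -c "
from h import *
plan(0.5336,-0.0045,-0.0095,13.8)
c=grab('wrist');cv2.imwrite('pics/w23.png',cv2.resize(c['image'],(800,600))[:,:,::-1])
"
```

```text
clock: 24.8
tcp_pos: [0.5036, 0.1686, 0.1128]
tool_rot: [-0.0, 0.993, 0.121, 0.001]
ft_force: [-0.3, 0.4, -3.2]
width: 0.605
clock: 25.3
tcp_pos: [0.533, -0.0144, 0.1106]
tool_rot: [0.003, 0.993, 0.114, -0.002]
ft_force: [-0.2, 0.1, -2.5]
width: 0.6
clock: 25.8
tcp_pos: [0.5331, -0.004, 0.0217]
tool_rot: [-0.0, 0.993, 0.12, -0.001]
ft_force: [0.4, 0.6, -2.4]
width: 0.599
t 25.8 tcp [ 0.5331 -0.004   0.0217] yaw 13.84 j [ 0.07  1.92  0.58 -1.54] F [ 0.4  0.6 -2.4] w 55.7
turn [-0.04  0.08  0.04] shift cur [0.0004 0.0006 0.0312] shift after turn [0.0004 0.0006 0.0312] n 0.0312
```

View pics/w23.png

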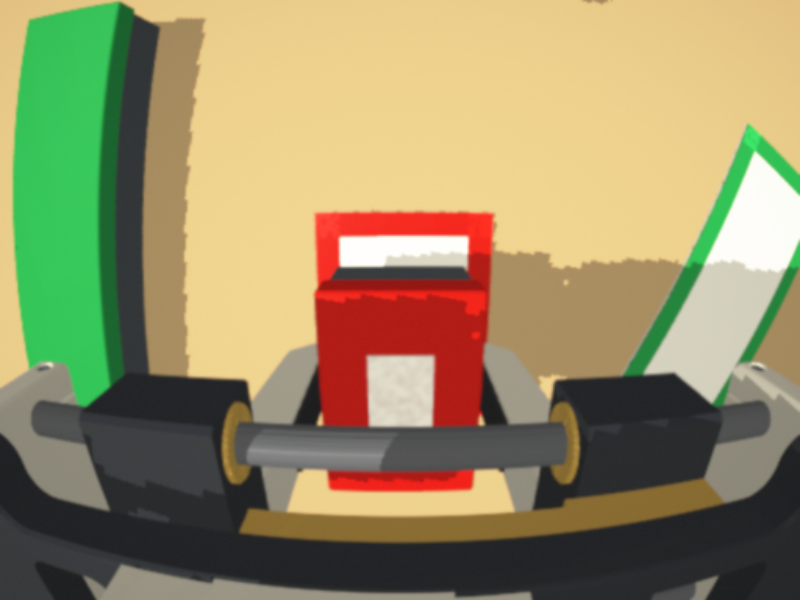

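```bash
python3 -m crank '[[0,0,0,0.0004,0.001,0.015,0.3],[0,0,0,0,0,0.01,0.3],[0,0,0,0,0,0.004,0.3],[0,0,0,0,0,0.001,0.3],[0,0,0,0,0,0,0.3]]'
python3 -m crank '[[0,0,0,0,0,0.001,0.3],[0,0,0,0,0,0,0.3]]'
python3 -m crank '[[0,0,0,0,0,0.001,0.3],[0,0,0,0,0,0,0.3]]'
```

```text
clock: 26.35
tcp_pos: [0.5345, -0.0051, -0.0076]
tool_rot: [-0.0, 0.993, 0.12, 0.0]
ft_force: [0.3, 0.3, -3.2]
width: 0.6
clock: 26.55
tcp_pos: [0.5344, -0.0052, -0.0086]
tool_rot: [0.0, 0.993, 0.12, 0.0]
ft_force: [0.4, 0.2, -2.4]
width: 0.6
clock: 26.75
tcp_pos: [0.5346, -0.0052, -0.0095]
tool_rot: [0.0, 0.993, 0.12, 0.0]
ft_force: [-0.5, -0.9, 0.4]
width: 0.607
```

```bash
python3 -m crank '[[0,0,0,0,0,-0.0003,0.1],[0,0,0,0,0,0,-0.1],[0,0,0,0,0,0,-0.4],[0,0,0,0,0,0,-0.7],[0,0,0,0,0,0,-1]]'
python3 -m crank '[[0,0,0,0,0,0,-1],[0,0,0,0,0,-0.02,-1],[0,0,0,0,0,-0.03,-1],[0,0,0,0,0,-0.04,-1],[0,0,0,0,0,-0.04,-1]]'
python3 -m crank '[[0,0,0,0,0,-0.04,-1],[0,0,0,0,0,-0.04,-1],[0,0,0,0,0,0,-1],[0,0,0,0,0,0,-1]]'
python3 -c "
from h import *
c=grab('wrist');cv2.imwrite('pics/w24.png',cv2.resize(c['image'],(800,600))[:,:,::-1])
cv2.imwrite('pics/w24c.png',cv2.resize(c['image'][115:215,210:310],(600,600),interpolation=2)[:,:,::-1])
for o in blobs(c,'red',.003,True,amin=300):print(*o)
for o in blobs(c,'green',.045,True,amin=300):print(*o)
plan(0.548,0.1745,0.1,7.4)
"
```

```text
clock: 27.25
tcp_pos: [0.5343, -0.0052, -0.0095]
tool_rot: [-0.0, 0.993, 0.12, 0.0]
ft_force: [-0.1, 0.7, -0.2]
width: 0.808
clock: 27.75
tcp_pos: [0.5336, -0.0053, 0.1215]
tool_rot: [-0.0, 0.993, 0.12, -0.001]
ft_force: [0.7, -0.1, -0.3]
width: 1.0
clock: 28.15
tcp_pos: [0.5343, -0.0052, 0.201]
tool_rot: [0.0, 0.993, 0.12, 0.001]
ft_force: [-0.2, -0.5, -0.5]
width: 1.0
red [256.4, 165.8] 3918 0.5329 -0.0048 13.8 0.1117 0.0856
green [128.8, 127.4] 7022 0.5487 0.17 7.3 0.2146 0.064
green [381.3, 163.4] 1732 0.5678 -0.1655 -12.4 0.2207 0.0778
t 28.2 tcp [ 0.5333 -0.0054  0.1997] yaw 13.8 j [ 0.12  1.73  1.   -1.47] F [-0.4 -0.8 -0.4] w 93.4
turn [-0.01  0.09  6.4 ] shift cur [ 0.0573 -0.1712  0.0997] shift after turn [ 0.0378 -0.1765  0.0997] n 0.2062
```

View pics/w24.png

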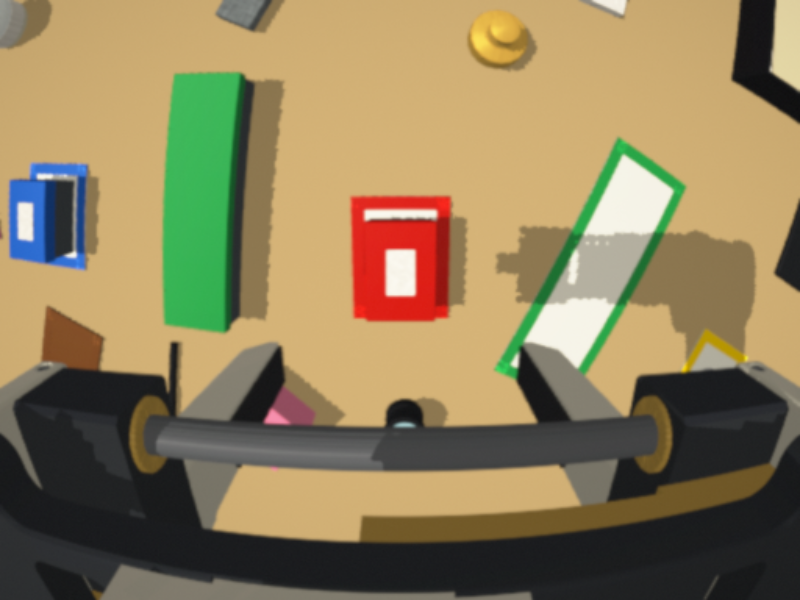

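View pics/w24c.png

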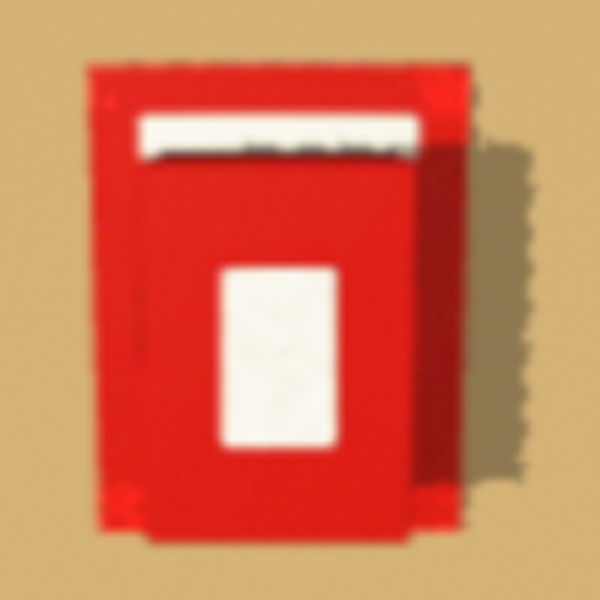

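```bash
python3 -c "
from h import *
c=grab('wrist')
f=lambda u,v,z:toplane(c,np.array([[210+u/6-.5,115+v/6-.5]]),z,True).round(4)[0]
b=(f(279,65,.003)+f(281,532,.003))/2
l=(f(280,155,.053)+f(281,543,.053))/2
e=np.array([np.cos(.241),np.sin(.241)]);n=np.array([-e[1],e[0]])
for q in (b,l,f(279,358,.053)): print(q,((q-b)@e).round(4),((q-b)@n).round(4))
"
```

```text
[ 0.53265 -0.0046 ] 0.0 0.0
[ 0.532  -0.0049] -0.0007 -0.0001
[ 0.5311 -0.0048] -0.0016 0.0002
```

```bash
python3 -m crank '[[0,0,6.4,0,0,0,-1],[0,0,0,0.006,-0.044,0,-1],[0,0,0,0.006,-0.044,0,-1],[0,0,0,0.006,-0.044,0,-1],[0,0,0,0.006,-0.045,0,-1]]'
python3 -m crank '[[0,0,0,0,0,0,-1],[0,0,0,0,0,0,-1]]'
python3 -c "
from h import *
c=grab('wrist');cv2.imwrite('pics/w25.png',cv2.resize(c['image'],(800,600))[:,:,::-1])
for o in blobs(c,'green',.045,True,amin=300):print(*o)
plan(0.548,0.1745,-0.018,7.4)
for n in ('top','scene'):
  k=grab(n)
  for o in blobs(k,'green',.045,amin=50):print(*o)
"
```

```text
clock: 28.75
tcp_pos: [0.5339, 0.1743, 0.1983]
tool_rot: [0.001, 0.998, 0.064, -0.002]
ft_force: [-1.0, -0.8, 0.7]
width: 1.0
clock: 28.95
tcp_pos: [0.5337, 0.1744, 0.1984]
tool_rot: [0.0, 0.998, 0.066, -0.002]
ft_force: [0.7, -0.9, 0.2]
width: 0.999
green [259.1, 154.0] 8190 0.5483 0.1741 7.3 0.2149 0.059
green [470.0, 167.9] 869 0.5678 -0.1464 -12.2 0.2202 0.0763
t 29.0 tcp [0.5343 0.1724 0.1987] yaw 7.4 j [-0.21  1.65  1.04 -1.9 ] F [ 0.4 -0.7 -0.1] w 93.0
turn [0.1 0.2 0. ] shift cur [ 0.0146 -0.0007  0.2166] shift after turn [ 0.0138 -0.0004  0.2167] n 0.2171
green [289.2, 206.3] 1594 0.5518 0.1695 7.3 0.223 0.0628
green [156.5, 231.9] 568 0.5852 -0.1815 -12.5 0.2362 0.0834
```

View pics/w25.png

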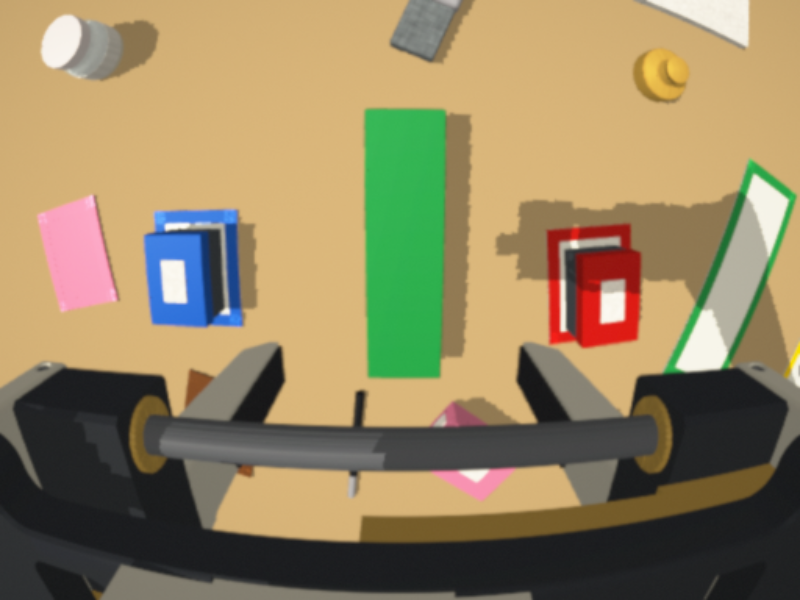

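```bash
python3 -m crank '[[0,0,0.1,0.0142,-0.001,0.03,-1],[0,0,0,0,0,0.05,-1],[0,0,0,0,0,0.05,-1],[0,0,0,0,0,0.03,-1],[0,0,0,0,0,0,-1]]'
python3 -m crank '[[0,0,0,0,0,0.02,-1],[0,0,0,0,0,0.02,-1],[0,0,0,0,0,0,-1],[0,0,0,0,0,0,-1]]'
python3 -c "
from h import *
c=grab('wrist');cv2.imwrite('pics/w26.png',cv2.resize(c['image'],(800,600))[:,:,::-1])
plan(0.5483,0.1741,-0.018,7.3)
"
```

```text
clock: 29.6
tcp_pos: [0.5456, 0.1725, 0.0359]
tool_rot: [0.002, 0.998, 0.062, -0.005]
ft_force: [-0.1, -0.1, 0.3]
width: 0.999
clock: 30.0
tcp_pos: [0.5504, 0.1758, 0.002]
tool_rot: [-0.0, 0.998, 0.063, 0.001]
ft_force: [0.7, -1.1, -0.3]
width: 1.001
t 30.05 tcp [0.5508 0.1761 0.0023] yaw 7.24 j [-0.25  1.81  0.61 -1.97] F [-0.7  0.6 -0.2] w 92.8
turn [-0.03 -0.19 -0.06] shift cur [-0.0028  0.0017  0.0203] shift after turn [-0.0027  0.0017  0.0203] n 0.0206
```

View pics/w26.png

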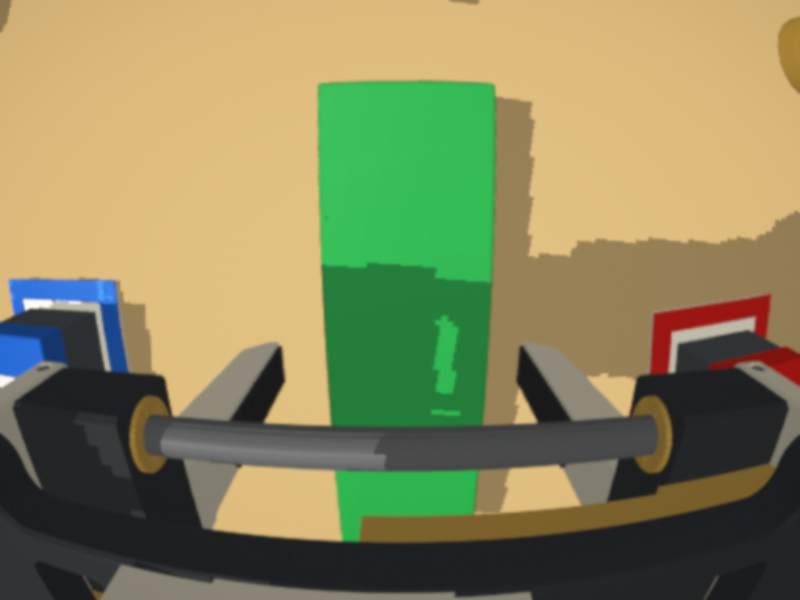

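```bash
python3 -m crank '[[0,0,0,-0.002,0.0015,0.01,-1],[0,0,0,0,0,0.01,-1],[0,0,0,0,0,0,-1],[0,0,0,0,0,0,0.2],[0,0,0,0,0,0,0.2]]' 25
python3 -m crank '[[0,0,0,0,0,0,0.2],[0,0,0,0,0,0,0.2],[0,0,0,0,0,0,0.2],[0,0,0,0,0,0,0.2],[0,0,0,0,0,0,0.2]]'
python3 -c "
from h import *
plan(0.5483,0.1741,-0.018,7.3)
"
python3 -m crank '[[0,0,0,0,0,-0.01,0.2],[0,0,0,0,0,-0.02,0.2],[0,0,0,0,0,-0.03,0.2],[0,0,0,0,0,-0.03,0.2],[0,0,0,0,0,0,0.2]]'
python3 -c "
from h import *
plan(0.563,-0.188,0.09,-12.3)
"
```

```text
clock: 30.55
tcp_pos: [0.5475, 0.1747, -0.0195]
tool_rot: [-0.0, 0.998, 0.064, 0.0]
ft_force: [-0.6, 0.0, -0.3]
width: 0.876
clock: 31.05
tcp_pos: [0.5475, 0.1741, -0.0194]
tool_rot: [0.0, 0.998, 0.064, 0.0]
ft_force: [-1.1, -1.6, 1.1]
width: 0.666
t 31.05 tcp [ 0.5475  0.1741 -0.0194] yaw 7.3 j [-0.25  1.83  0.56 -1.97] F [-1.1 -1.6  1.1] w 62.0
turn [ 0.03 -0.01 -0.  ] shift cur [ 0.0008  0.0001 -0.0014] shift after turn [ 0.0008  0.0001 -0.0014] n 0.0017
clock: 31.55
tcp_pos: [0.5502, 0.1762, 0.0744]
tool_rot: [-0.002, 0.998, 0.064, 0.004]
ft_force: [1.6, 0.2, -3.3]
width: 0.664
t 31.55 tcp [0.5502 0.1762 0.0744] yaw 7.31 j [-0.23  1.77  0.75 -1.94] F [ 1.6  0.2 -3.3] w 61.8
turn [-0.24 -0.46 19.61] shift cur [-0.0335  0.3629 -0.0169] shift after turn [ 0.0901  0.3531 -0.0156] n 0.3648
```

```bash
python3 -m crank '[[0,0,6.5,0,0,-0.01,0.2],[0,0,6.5,0,0,-0.01,0.2],[0,0,6.6,0,0,0,0.2],[0,0,0,0.006,0.025,0,0.2],[0,0,0,0.011,0.044,0,0.2]]'
python3 -m crank '[[0,0,0,0.011,0.044,0,0.2],[0,0,0,0.011,0.044,0,0.2],[0,0,0,0.011,0.044,0,0.2],[0,0,0,0.011,0.044,0,0.2],[0,0,0,0.011,0.044,0,0.2]]'
python3 -m crank '[[0,0,0,0.011,0.044,0,0.2],[0,0,0,0.005,0.018,0,0.2],[0,0,0,0,0,0,0.2],[0,0,0,0,0,0,0.2]]'
python3 -c "
from h import *
plan(0.5625,-0.188,-0.0164,-12.3)
c=grab('wrist');cv2.imwrite('pics/w27.png',cv2.resize(c['image'],(800,600))[:,:,::-1])
"
```

```text
clock: 32.05
tcp_pos: [0.5477, 0.1084, 0.0891]
tool_rot: [-0.002, 0.995, -0.103, -0.001]
ft_force: [1.8, -0.3, -3.7]
width: 0.668
clock: 32.55
tcp_pos: [0.5546, -0.1244, 0.0888]
tool_rot: [-0.0, 0.994, -0.107, -0.001]
ft_force: [0.3, -0.2, -2.7]
width: 0.664
clock: 32.95
tcp_pos: [0.5574, -0.186, 0.0889]
tool_rot: [-0.001, 0.994, -0.107, -0.001]
ft_force: [-1.1, 0.9, -2.9]
width: 0.667
t 32.95 tcp [ 0.5574 -0.186   0.0889] yaw -12.31 j [ 0.36  1.71  0.81 -1.59] F [-1.1  0.9 -2.9] w 62.0
turn [-0.1   0.18 -0.01] shift cur [0.0057 0.001  0.1053] shift after turn [0.0054 0.0008 0.1053] n 0.1055
```

View pics/w27.png

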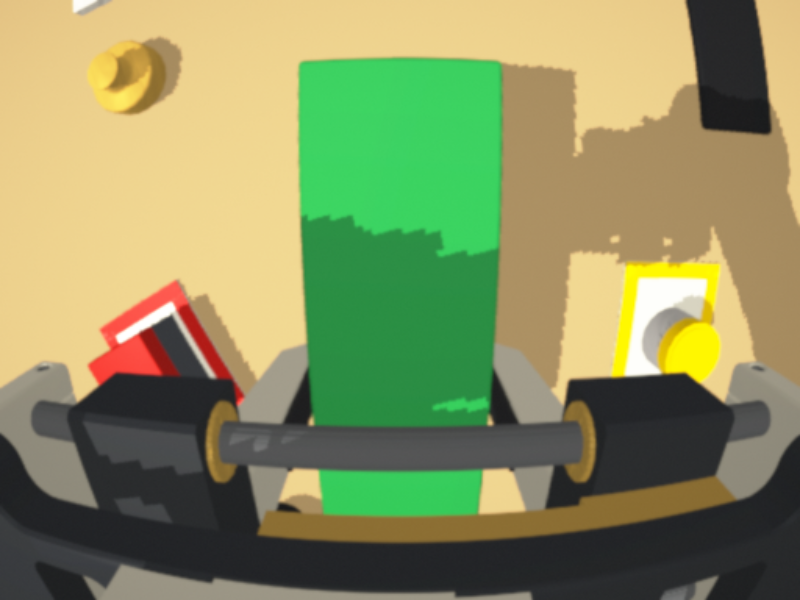

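```bash
python3 -m crank '[[0,0,0,0.0055,0.001,0.03,0.2],[0,0,0,0,0,0.03,0.2],[0,0,0,0,0,0.02,0.2],[0,0,0,0,0,0,0.2],[0,0,0,0,0,0,0.2]]'
python3 -c "
from h import *
plan(0.5625,-0.188,-0.0164,-12.3)
c=grab('wrist');cv2.imwrite('pics/w28.png',cv2.resize(c['image'],(800,600))[:,:,::-1])
c=grab('scene');cv2.imwrite('pics/s28.png',cv2.resize(c['image'][160:280,100:260],(800,600),interpolation=2)[:,:,::-1])
"
```

```text
clock: 33.5
tcp_pos: [0.5642, -0.1873, 0.0105]
tool_rot: [-0.001, 0.994, -0.106, -0.0]
ft_force: [0.4, 0.1, -3.2]
width: 0.668
t 33.5 tcp [ 0.5642 -0.1873  0.0105] yaw -12.14 j [ 0.35  1.76  0.65 -1.61] F [ 0.4  0.1 -3.2] w 62.1
turn [-0.07  0.02  0.16] shift cur [-0.0015  0.0011  0.0268] shift after turn [-0.0015  0.001   0.0269] n 0.0269
```

View pics/w28.png

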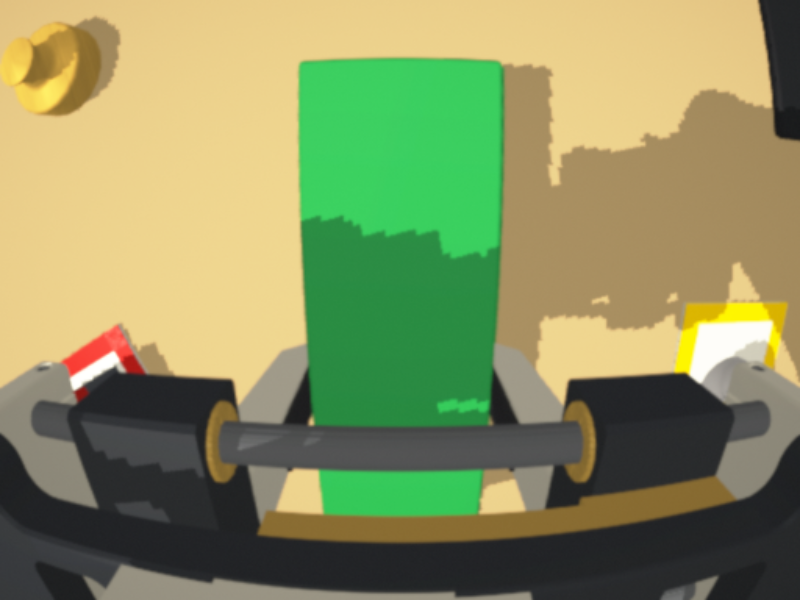

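View pics/s28.png

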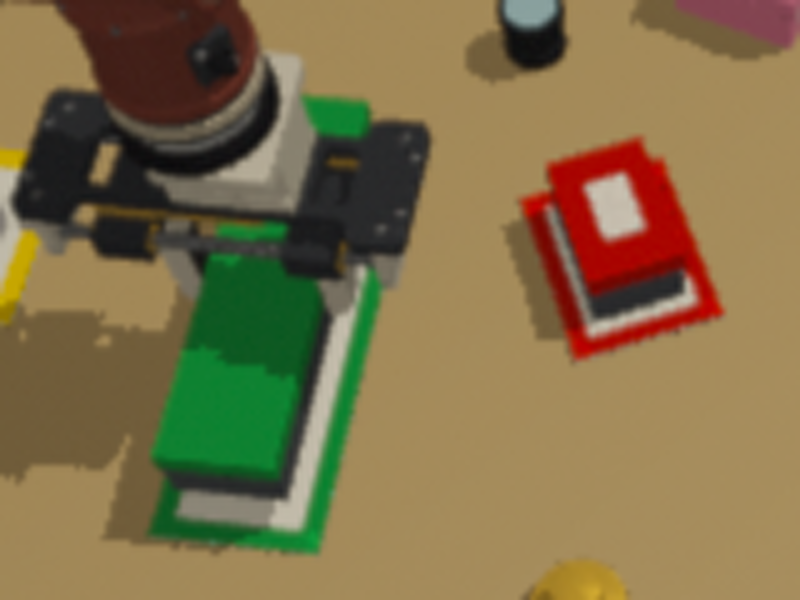

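```bash
python3 -m crank '[[0,0,0.1,-0.0015,0.0008,0.012,0.2],[0,0,0,0,0,0.01,0.2],[0,0,0,0,0,0.002,0.2],[0,0,0,0,0,0.001,0.2],[0,0,0,0,0,0,0.2]]'
python3 -m crank '[[0,0,0,0,0,0.001,0.2],[0,0,0,0,0,0,0.2]]'
python3 -m crank '[[0,0,0,0,0,0.001,0.2],[0,0,0,0,0,0,0.2]]'
```

```text
clock: 34.1
tcp_pos: [0.5621, -0.1898, -0.0148]
tool_rot: [-0.0, 0.994, -0.108, -0.0]
ft_force: [-0.6, 0.5, -3.7]
width: 0.662
clock: 34.3
tcp_pos: [0.5622, -0.1898, -0.0155]
tool_rot: [-0.0, 0.994, -0.108, 0.0]
ft_force: [0.2, -0.2, -4.6]
width: 0.666
clock: 34.5
tcp_pos: [0.5624, -0.1899, -0.0164]
tool_rot: [0.0, 0.994, -0.108, 0.0]
ft_force: [-0.4, -0.3, -2.2]
width: 0.666
```

```bash
python3 -m crank '[[0,0,0,0,-0.0017,-0.003,0.2],[0,0,0,0,0,0,0.2],[0,0,0,0,0,0.002,0.2],[0,0,0,0,0,0.001,0.2],[0,0,0,0,0,0,0.2]]'
python3 -m crank '[[0,0,0,0,0,0.001,0.2],[0,0,0,0,0,0,0.2]]'
```

```text
clock: 35.0
tcp_pos: [0.5624, -0.1881, -0.0164]
tool_rot: [-0.0, 0.994, -0.108, -0.0]
ft_force: [-0.9, 1.4, -0.0]
width: 0.664
clock: 35.2
tcp_pos: [0.5624, -0.188, -0.0164]
tool_rot: [0.0, 0.994, -0.108, -0.0]
ft_force: [-2.7, 1.5, 5.5]
width: 0.666
```

```bash
python3 -m crank '[[0,0,0,0,0,-0.001,0.1],[0,0,0,0,0,0,-0.3],[0,0,0,0,0,0,-0.6],[0,0,0,0,0,0,-1],[0,0,0,0,0,0,-1]]'
python3 -m crank '[[0,0,0,0,0,0,-1],[0,0,0,0,0,-0.02,-1],[0,0,0,0,0,-0.03,-1],[0,0,0,0,0,-0.04,-1],[0,0,0,0,0,-0.04,-1]]'
python3 -m crank '[[0,0,0,0,0,-0.04,-1],[0,0,0,0,0,-0.04,-1],[0,0,0,-0.03,0,-0.02,-1],[0,0,0,0,0,0,-1],[0,0,0,0,0,0,-1]]'
python3 -c "
from h import *
c=grab('wrist');cv2.imwrite('pics/w29.png',cv2.resize(c['image'],(800,600))[:,:,::-1])
cv2.imwrite('pics/w29c.png',cv2.resize(c['image'][40:240,180:340],(640,800),interpolation=2)[:,:,::-1][:600])
print(c['pose'].tolist())
plan(0.5624,-.188,.2)
for n in ('scene','top'):
  k=grab(n);cv2.imwrite('pics/%s29.png'%n,cv2.resize(k['image'],(800,600),interpolation=2)[:,:,::-1])
"
```

```text
clock: 35.7
tcp_pos: [0.5628, -0.1883, -0.0166]
tool_rot: [0.0, 0.994, -0.108, 0.0]
ft_force: [0.3, -0.2, 0.1]
width: 0.875
clock: 36.2
tcp_pos: [0.562, -0.1881, 0.1143]
tool_rot: [-0.0, 0.994, -0.108, -0.001]
ft_force: [0.3, 0.1, -0.5]
width: 1.001
clock: 36.7
tcp_pos: [0.533, -0.1818, 0.2138]
tool_rot: [0.0, 0.994, -0.108, 0.001]
ft_force: [-0.0, -0.4, -0.3]
width: 0.998
[[-0.21580208809131843, 0.9423818023420835, 0.2556286317882055, 0.6049235185028392], [-0.9764360893943321, -0.20789404896833266, -0.057901880210002095, -0.1967083876266737], [-0.001422006936612108, -0.2621003682142313, 0.9650395716644129, 0.41607369764850494], [0.0, 0.0, 0.0, 1.0]]
t 36.75 tcp [ 0.5329 -0.1817  0.2128] yaw -12.4 j [ 0.38  1.63  1.06 -1.56] F [-0.5  0.6  0.1] w 92.8
turn [-0.01  0.04 -0.  ] shift cur [ 0.0301 -0.0002  0.0128] shift after turn [ 0.0301 -0.0002  0.0128] n 0.0327
```

View pics/w29.png

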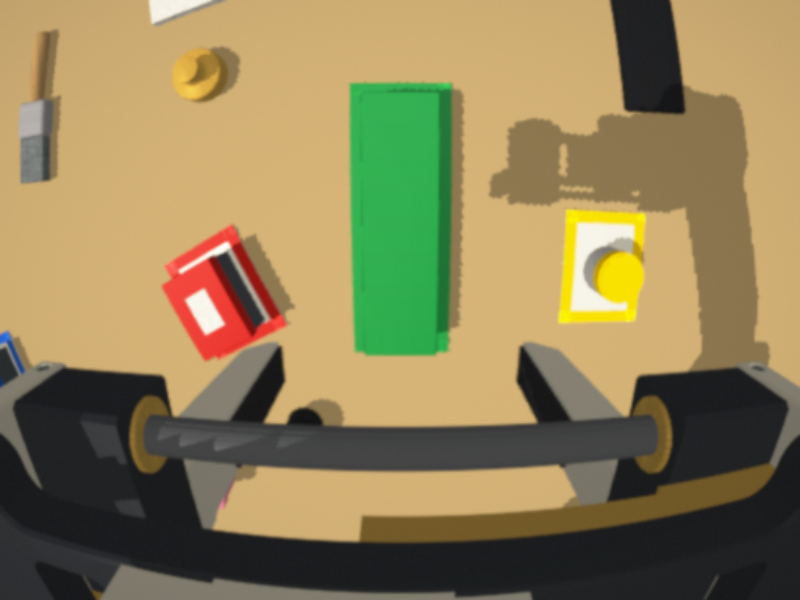

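View pics/w29c.png

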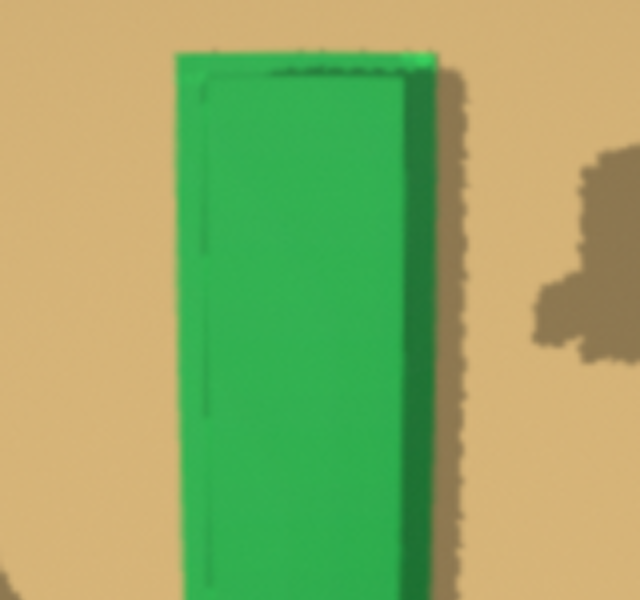

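View pics/scene29.png

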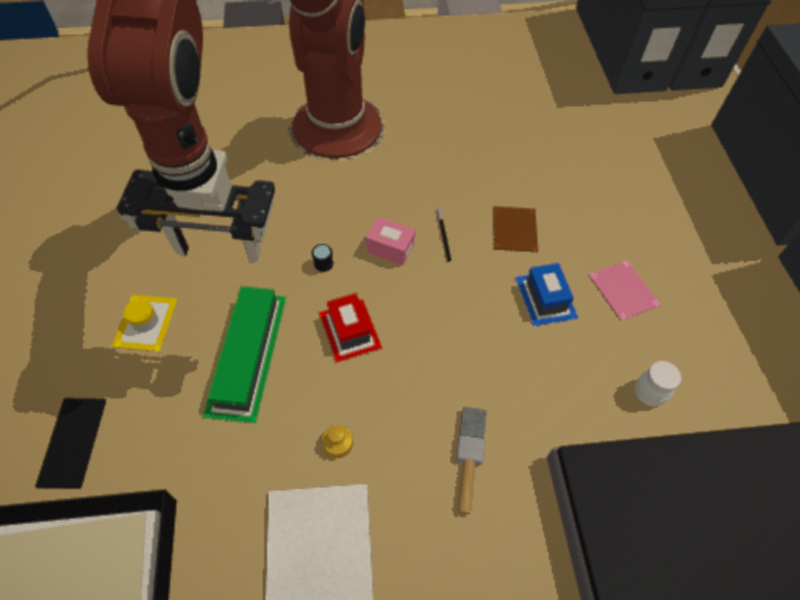

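```bash
python3 -c "
from h import *
c=grab('wrist')
cv2.imwrite('pics/w30c.png',cv2.resize(c['image'][190:240,210:310],(800,400),interpolation=2)[:,:,::-1])
f=lambda u,v,z:toplane(c,np.array([[180+u/4-.5,40+v/4-.5]]),z,True)[0]
e=np.array([np.cos(np.radians(-12.3)),np.sin(np.radians(-12.3))]);n=np.array([-e[1],e[0]])
F=lambda p:((p-[.5624,-.188])@np.c_[e,n]).round(4)
print('board far L,R',F(f(177,53,.003)),F(f(437,53,.003)))
print('lid far L,R',F(f(205,74,.048)),F(f(405,74,.048)))
print('mid rows v=420: board L,R',F(f(181,420,.003)),F(f(433,420,.003)),'lid',F(f(207,420,.048)),F(f(402,420,.048)))
"
```

```text
board far L,R [0.1245 0.0453] [ 0.1243 -0.0434]
lid far L,R [0.1087 0.0319] [ 0.1085 -0.0287]
mid rows v=420: board L,R [-0.0041  0.0451] [-0.0043 -0.0425] lid [0.0011 0.0322] [ 0.001  -0.0282]
```

View pics/w30c.png

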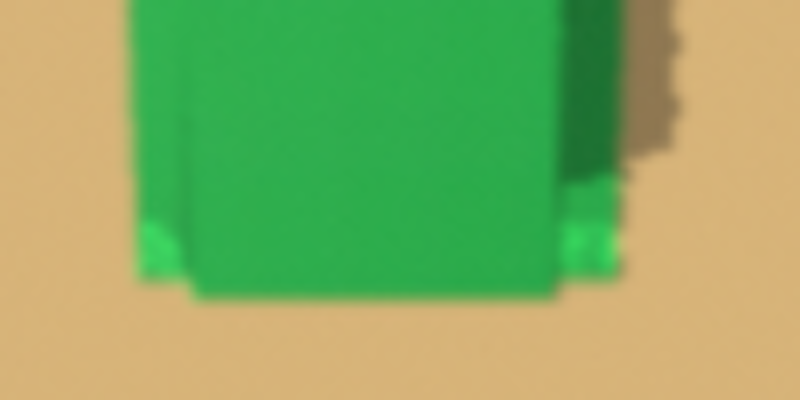

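View pics/top29.png

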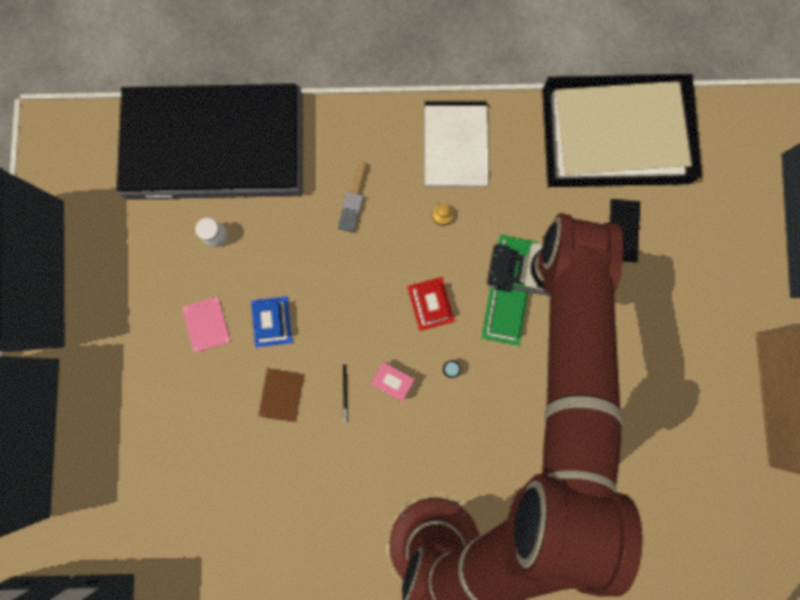

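```bash
python3 -c "
from workcell import r
print(r.sense()['clock']);print(r.sign_off())"
```

```text
36.9
the job is handed in; nothing more can be done
None
```

The stack is apart and everything stands upright on its own board. I moved the tin to yellow first, then the blue box to blue, the red box to red and the long box to green. The job was handed in at 36.9 s with the gripper open and clear of everything.

- **Placement:** In the wrist pictures each thing was within about 1.5 mm of its board's centre. The tin was about 1.5 mm off, the blue box under 1 mm, the red box 1 to 1.5 mm lengthwise and the long box about 1 mm. In the same pictures the boxes look square with their boards. The loupe, the weight and the look-alikes appear where they started.
- **A first grasp that failed:** My first try at the tin closed on air just above its lid. The fingertips sit about 35 mm higher than the reported TCP, which disagrees with the tool description. I worked out the offset from the pictures and allowed for it, and nothing was disturbed.
- **Camera disagreement:** The wrist camera put the boards 2 to 4 mm to the left (+y) of where the two fixed cameras did. I aimed between the two and checked each placing with the wrist camera after letting go; the arm partly or wholly hid the tin, the blue box and the long box from the top camera.

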